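Stack the vial bins on the shaker and clamp them

TASK

Load the shaker: lift the deep bin out of its steel cradle, stand it on the rubber mat and let go to change your grip, then seat it in the dock on the shaker with every lug down in its notch, and stack the shallow bin on top of it the same way, fully seated. Then take the crank by its loose black sleeve and turn it counter-clockwise (seen from above) up to its stop, so that the clamp hook slides in over the stack, and let go. Keep the bins upright, and leave everything else on the bench where it is.

Things in the scene. Friction and masses are not known exactly. Their poses are not given: they have to be found in the camera images.
- deep_bin: Deep white open-topped plastic bin, 68 mm (x) x 60 mm (y), 75 mm tall without its lugs, about 260 g, vials inside. Origin: centre of its underside, the plane its three 8 mm lugs hang from; it stands on the lugs, origin 8 mm up. x points to the one end wall that has a notch. It starts in the cradle, its x along the cradle's; its long sides (+-y) are shut in by the cradle walls.
- deep_bin_rim (a point): Centre of the deep bin's rim plane, 75 mm above its origin, same axes. The fully seated shallow bin has its origin here, axes parallel. Three notches in the rim, 10 mm deep, open at the top and cut through the wall: one in the middle of the +x end wall, 28 mm wide; one in each side wall, 24 mm long, centred at x = -14 mm. The -x end wall is plain.
- deep_bin_lug (a point): Foot of the deep bin's end lug (24 mm wide, 9 mm thick), 29 mm along +x from the bin's origin and 8 mm below it. The other two lugs hang under the side walls: 20 mm long, 7 mm thick, at x = -14, y = +-26 mm. In the notches they have 2 mm of play each way. Only one way round fits: notched end over notched end; else the bin rides 8 mm high.
- shallow_bin: Shallow white open-topped plastic bin, 50 mm tall without its lugs, about 180 g; footprint, walls, notches and lugs just as the deep bin's. Origin: centre of its underside, 8 mm above what it stands on; x points to the end wall with a notch, which starts within about 70 degrees of facing away from the robot. It starts free on the bench.
- cradle: Fixed steel cradle: base 84 x 84 x 4 mm and two upright walls along x, 72 mm long, 6 mm thick, inner faces at y = +-33 mm, tops at 84 mm. Origin: centre of its underside. The deep bin stands between the walls (rim at 87 mm): no room for fingers at the bin's long sides, but its ends (+-x) are open.
- mat: Thin black rubber mat fixed on the bench, 140 (x) x 120 (y) x 3 mm; origin at the centre of its underside. Free room to put the deep bin down and change the grip.
- shaker: Low white laboratory shaker, fixed, deck at 60 mm; housing from x -90 to 150, y -80 to 220 mm. Origin on the bench straight below the dock's centre; x points away from the robot at yaw 0. On the deck: the keyed dock at x = y = 0, an upright front plate before it, the clamp hook behind it, the crank at y = +155 mm.
- dock (a point): Centre of the top of the aluminium dock, 75 mm above the bench, axes as the shaker's: a low frame 68 x 60 mm with the same three notches as a bin's rim, the end notch at +x (away from the robot). The seated deep bin has its origin here, axes parallel. A 60 mm wide front plate (x -50 to -42 mm, 68 mm high above here) leaves 8 mm at the bin's -x end, too little for a finger; the +-y sides are free.
- hook_tip (a point): Middle of the lower tip edge of the clamp's steel hook, 129 mm above the dock's top, 4 mm above a seated stack's rim. Hook 34 mm wide, 9 mm thick; its post starts 25 mm behind the tip, at the dock's +x side. It slides to -x, 6 mm per radian of crank: tip at x = +65 mm from the dock's centre at crank 0, +27 mm when home (7 mm in over the stack).
- crank (a joint): Angle of the hand crank about its vertical axis, rad, growing counter-clockwise seen from above, from 0 to a stop at 6.283 (one full turn, clamp home). At 0 its arm points to the shaker's -x, towards the robot. It starts between 0 and 0.9, stays where it is left and takes about 3 N at the sleeve.
- crank_axis (a point): Point on the crank's vertical axis at the top of the crank arm, 85 mm above the bench; axes as the shaker's. The arm is 18 mm wide and 9 mm thick.
- sleeve_mid (a point): Middle of the crank's grip: an upright black sleeve, 24 mm in diameter, 58 mm tall, spinning freely on its pin, 45 mm from the crank's axis. This point is 116 mm above the bench, 29 mm below the sleeve's top.
- film_box: Cardboard carton 100 x 110 x 95 mm; a bystander.
- pen_cup: White plastic cup with pens, 80 mm across, 100 mm tall (pens to 165 mm); a bystander.
- tool_cup: White plastic cup with small instruments, 80 mm across, 100 mm tall (contents to 165 mm); a bystander.
- beaker: Small glass beaker, 52 mm across, 60 mm tall; a bystander.
- jar: Amber jar, 48 mm across, 65 mm tall; a bystander.
- timer: Flat white bench timer 70 x 60 x 20 mm; a bystander.
- sleeve: The black sleeve itself; origin at the centre of its lower end, its own turn about its pin means nothing.

How it is judged:
By the outcome, as a careful person would: the job done as asked, in the order asked, and still so for the second after the job is handed in, with the robot touching nothing.
It also fails if it takes over 72 s, if anything falls off the work surface, if the arm or the gripper's body presses on something with over 40 N, if the wrist force passes 120 N, or if a joint passes its speed limit or range.

ROBOT

A 7-joint arm with a two-finger parallel gripper is mounted at the origin on the work surface. World frame = base frame: x ahead of the robot, y to its left, z up, the work surface at z = 0. Lengths are in m, angles in rad, forces in N, time in s.
With the tool pointing down it reaches from about 0.35 to 0.9 m from the base axis. Payload 8.1 kg.
Tool frame: the origin (TCP) lies between the finger pads; the fingertips stand 22 mm ahead of it and the grasp point (between the pads) lies 3 mm ahead of it; z points along the fingers, x is the direction in which the jaws open and shut, and the axes are right-handed (so a half turn about z gives the same grasp; the last joint's range is limited). The gripper opens to 92 mm and grips with 3 to 60 N. Pads are 19 mm wide; open, the fingers measure 130 mm over their backs; the gripper's body (75 mm by 190 mm) begins 47 mm behind the grasp point.
Start: joints at [-1.303, 0.434, 0.025, 1.573, -0.012, 1.134, -0.075], TCP at [0.227, 0.583, 0.249] pointing down, gripper open.
Joint ranges: [-2.62, 2.62], [-0.44, 2.09], [-1.27, 1.32], [0.08, 2.57], [-1.32, 4.46], [0.12, 2], [-2.74, 2.74]. Speed limits (rad/s): [2.22, 2.22, 3.01, 3.01, 3.14, 3.14, 3.14].

INTERFACE

Orientations are given as a rotation vector (axis times angle).
In Python, from cell import arm, vision, order gives the robot as it stands.
- The arm moves only by the tool apply_moves, never from a script. Its argument "commands" is a list of rows, each a list of 6 numbers: the shift along the tool's x, y, z in cm, then the turn, a rotation vector about the tool's x, y, z in rad. A call has 1 to 5 rows; each row shifts and turns the commanded pose from where the row before left it, along the tool's axes as they then stand; what a row does not reach is not made up. A row lasts 1/10 s, in which the tool goes at most 50 mm and 8.59 degrees, less where a joint would pass 70% of its speed; a pose out of reach is approached as far as the arm can. A call with a gripper value outside its range is refused whole. "claw" is the closure, from -1 (fully open) to 1 (shut), so that 0 is half open, set as the call begins (left out, the last holds). The fingers move at their own pace and stop on an object; "newtons" is the grip in N (left out, the last holds). Time passes only in rows, so rows that do not move let the fingers close. It gives the time, the measured TCP pose, the force and the opening at its end, in the units of the state.
- arm.observe(): the state, without advancing time (a new reading comes with each control period).
- vision.get_image(name): name is "scene" or "top"; returns (picture, depth): 420x560x3 uint8, red, green, blue; 420x560 float32, m along the optical axis (not along the pixel's ray), 0 where there is no reading.
- vision.get_calibration(name): a dict with "K" (3x3 intrinsics, pixels), "R" (3x3) and "t" (3): a world point X has camera coordinates R X + t. Camera axes: x right, y down, z forward; pixel columns grow to the right and rows downward; lengths in m; the calibration is good to about 2 mm. A picture is of the moment at which its call begins. get_calibration takes no time and is no camera call.
- order.sign_off(): hands the job in, once; it reports no verdict.
The state is a dict: "clock": time; "joints": joint angles; "dq": joint speeds; "joint_efforts": joint torques, N m; "position": TCP position; "ee_rot": TCP orientation; "force": force on the tool from outside, world axes, zero at the start; "ft_torque": the same for the moment, N m; "width": opening from 0.0 (shut) to 1.0 (fully open).
Only numpy, scipy, OpenCV 4.12 (cv2) and the standard library are available. Lean on these libraries where they do the work, as an engineer would, in place of code of your own. Each camera call takes 0.05 s, during which the arm holds its last target.

## Working session

There is one attempt and no reset: what is moved stays moved. The work goes in short steps, Python scripts to look and compute and a tool call to move; the robot and the scene stay as the last step left them, time stands still between calls to the robot, and variables do not carry over. Pictures are saved under pics/ and viewed, and the job is handed in when it is done.

Besides the shell and the picture viewer there is one more tool, called in YAML: its name, and indented under it one key for each argument. apply_moves: Moves the arm, as the interface text tells. Its arguments: {"type":"object","properties":{"commands":{"type":"array","items":{"type":"array","items":{"type":"number"}}},"claw":{"type":"number"},"newtons":{"type":"number"}},"required":["commands"]}

```bash
ls; mkdir -p pics
python3 - <<'E'
from cell import arm, vision
import cv2, numpy as np
print(arm.observe())
for n in("scene","top"):
    im,d=vision.get_image(n); cv2.imwrite(f"pics/{n}0.png",im[:,:,::-1]); np.savez(f"pics/{n}0.npz",im=im,d=d)
    c=vision.get_calibration(n); print(n,c)
E
```

```text
pics
{'clock': 0.0, 'joints': array([-1.30262828,  0.43520622,  0.02497611,  1.57411431, -0.01156698,
        1.13396917, -0.07507688]), 'dq': array([ 0.00068699,  0.00152698,  0.00042659, -0.00055634, -0.00060824,
        0.00181933,  0.00112144]), 'joint_efforts': array([ 2.63912298e-04, -6.67844725e+01,  9.85108763e-01, -3.14465368e+01,
       -6.06732233e-02,  4.29767312e-02,  1.45831241e-04]), 'position': array([0.22634669, 0.58206306, 0.24794874]), 'ee_rot': array([ 2.59203808e+00,  1.77329451e+00, -1.84756494e-03]), 'force': array([-0.05630663, -0.31921001, -0.67965028]), 'ft_torque': array([ 0.00195814, -0.0645646 , -0.02107129]), 'width': 0.9998250982195179}
scene {'K': array([[498.63856535,   0.        , 281.02242933],
       [  0.        , 498.63856535, 200.42380723],
       [  0.        ,   0.        ,   1.        ]]), 'R': array([[ 0.79668152,  0.60439756,  0.00146308],
       [ 0.48574987, -0.63884287, -0.59659605],
       [-0.35964652,  0.47600774, -0.80254035]]), 't': array([-0.46886326, -0.22369709,  1.61257494])}
top {'K': array([[518.20820143,   0.        , 284.53695428],
       [  0.        , 518.20820143, 209.97139249],
       [  0.        ,   0.        ,   1.        ]]), 'R': array([[-8.34832753e-04, -9.99798419e-01, -2.00605347e-02],
       [-9.95983461e-01,  2.62740389e-03, -8.94988427e-02],
       [ 8.95335086e-02,  1.99052442e-02, -9.95784882e-01]]), 't': array([-0.00748022,  0.60915642,  1.30506114])}
```

View pics/scene0.png

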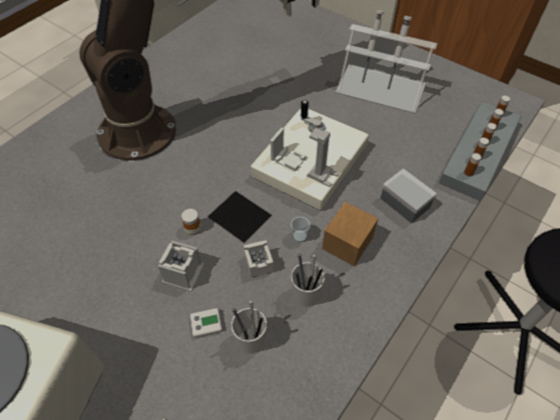

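View pics/top0.png

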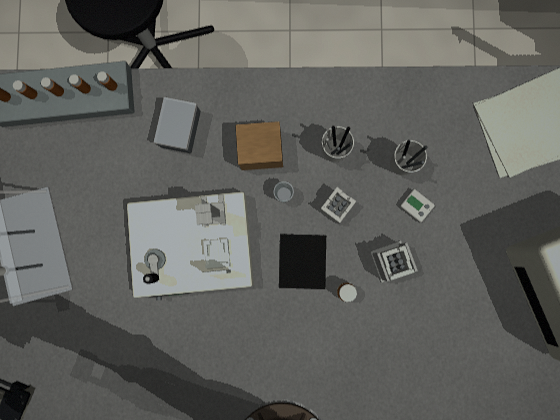

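The views show the shaker (top view, about 190,245), the mat (303,261), the deep bin in its cradle (397,262) and the shallow bin (338,205). I'll zoom in on these next.

```bash
cat > h.py <<'E'
import numpy as np, cv2
from cell import vision, arm
C={n:vision.get_calibration(n) for n in("scene","top")}
def ray(n,u,v):
    c=C[n]; d=c["R"].T@np.linalg.solve(c["K"],[u,v,1.]); o=-c["R"].T@c["t"]; return o,d
def onz(n,u,v,z):
    o,d=ray(n,u,v); return o+d*(z-o[2])/d[2]
def proj(n,X):
    c=C[n]; p=c["K"]@(c["R"]@np.asarray(X,float)+c["t"]); return p[:2]/p[2]
def cloud(n,d):
    c=C[n]; v,u=np.mgrid[:d.shape[0],:d.shape[1]]
    P=np.stack([(u-c["K"][0,2])/c["K"][0,0]*d,(v-c["K"][1,2])/c["K"][1,1]*d,d],-1)
    return (P-c["t"])@c["R"]
def crop(im,x0,x1,y0,y1,s,f):
    cv2.imwrite(f,cv2.resize(im[y0:y1,x0:x1,::-1],None,fx=s,fy=s,interpolation=cv2.INTER_CUBIC))
E
python3 - <<'E'
from h import *
t=np.load("pics/top0.npz");s=np.load("pics/scene0.npz")
crop(t["im"],300,440,170,290,5,"pics/a1.png")
crop(t["im"],110,260,180,310,5,"pics/a2.png")
crop(s["im"],150,290,190,300,5,"pics/a3.png")
crop(s["im"],240,380,90,210,5,"pics/a4.png")
P=cloud("top",t["d"])
for u,v in [(397,262),(303,261),(338,205),(140,290),(420,240)]: print(u,v,P[v,u].round(3))
E
```

```text
397 262 [ 0.476 -0.289  0.052]
303 261 [ 0.478 -0.056  0.002]
338 205 [ 0.623 -0.147  0.011]
140 290 [0.407 0.351 0.059]
420 240 [ 0.532 -0.36  -0.   ]
```

View pics/a1.png

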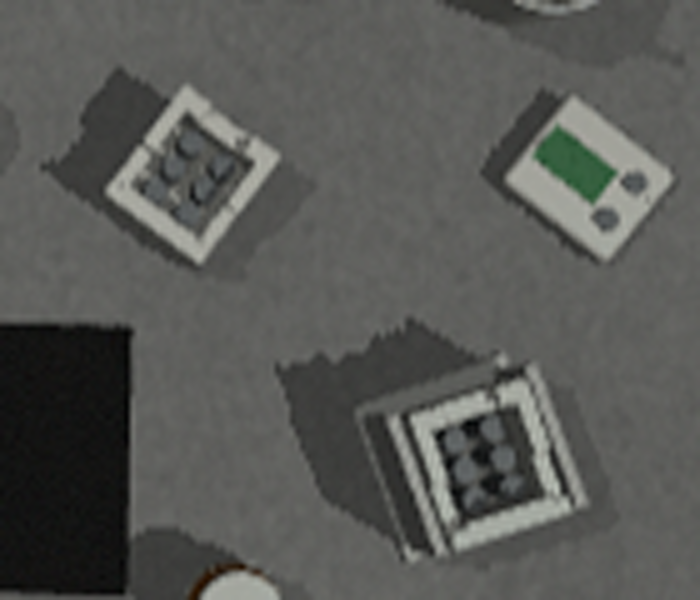

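View pics/a2.png

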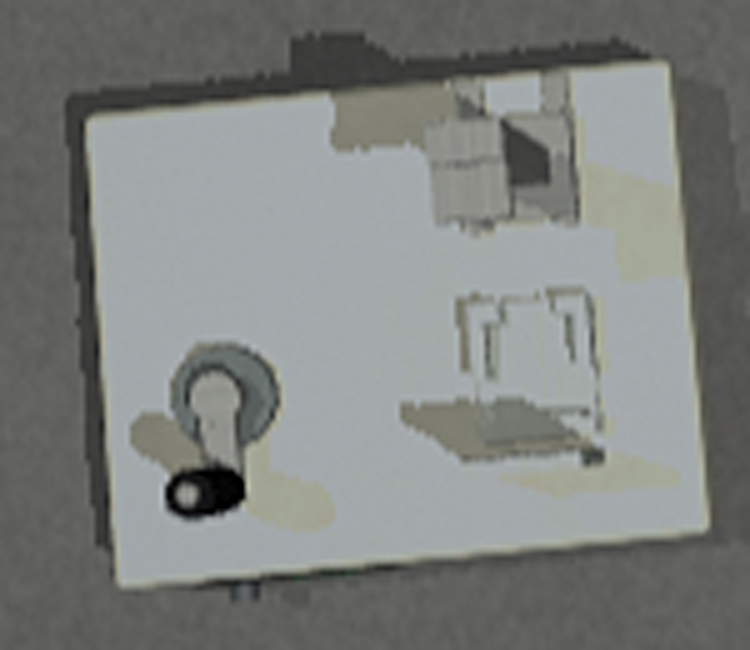

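View pics/a3.png

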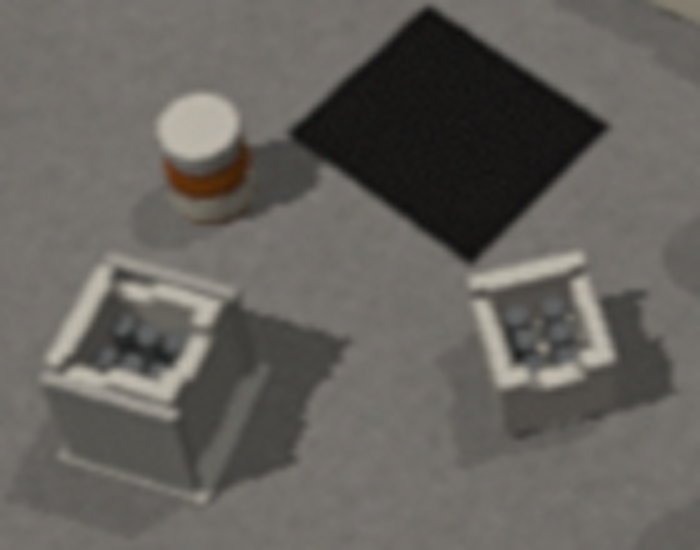

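View pics/a4.png

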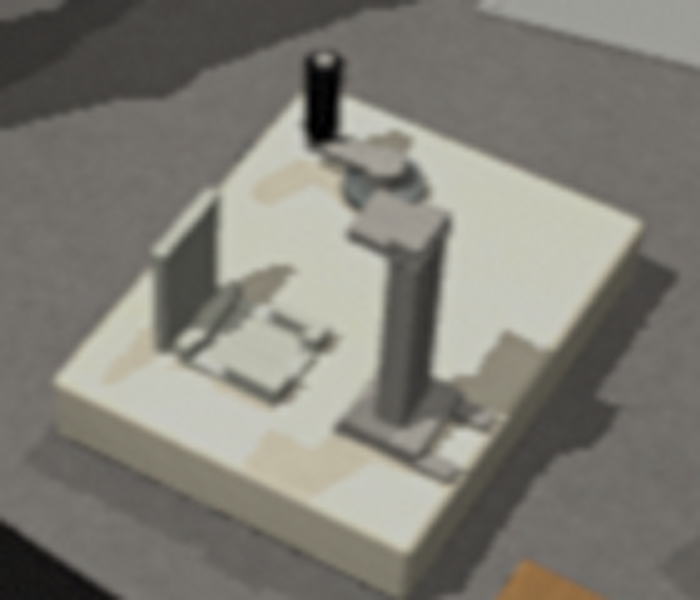

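Run:
```python
from h import *
for n in C: print(n,(-C[n]["R"].T@C[n]["t"]).round(3))
t=np.load("pics/top0.npz");P=cloud("top",t["d"])
z=P[...,2]
# deck plane noise
w=z[200:290,190:215]; print("deck z",np.median(w),w.std())
def rectpts(m,zz):
    m=m.astype(np.uint8)
    c=max(cv2.findContours(m,cv2.RETR_EXTERNAL,cv2.CHAIN_APPROX_NONE)[0],key=cv2.contourArea)
    return c
m=np.zeros(z.shape,bool); m[180:310,110:262]=(z[180:310,110:262]>0.052)
m8=cv2.morphologyEx(m.astype(np.uint8),cv2.MORPH_OPEN,np.ones((3,3)))
vs,us=np.nonzero(m8)
def fit(pts,lo,hi):
    # pts: (indep,dep) robust line
    p=np.array([q for q in pts if lo<=q[0]<=hi],float)
    for _ in range(4):
        a=np.polyfit(p[:,0],p[:,1],1); r=p[:,1]-np.polyval(a,p[:,0]); p=p[abs(r)<max(.8,2*r.std())]
    return a,r.std()
rows=range(us.min(),us.max()+1)
top=[(u,vs[us==u].min()-.5) for u in rows if (us==u).any()]; bot=[(u,vs[us==u].max()+.5) for u in rows if (us==u).any()]
lef=[(v,us[vs==v].min()-.5) for v in range(vs.min(),vs.max()+1)]; rig=[(v,us[vs==v].max()+.5) for v in range(vs.min(),vs.max()+1)]
T=fit(top,135,240);B=fit(bot,140,240);L=fit(lef,212,285);R=fit(rig,205,275)
print(T,B,L,R)
def X(h,v): # row=a u+b ; col=c v+d
    a,b=h[0];c,d=v[0]; u=(c*b+d)/(1-a*c); return u,a*u+b
cs=[X(T,L),X(T,R),X(B,R),X(B,L)]
W=np.array([onz("top",*c,0.06) for c in cs])[:,:2]; print(np.round(cs,2));print(W.round(4))
print([np.linalg.norm(W[i]-W[(i+1)%4]).round(4) for i in range(4)])
M=np.array([[150,220],[150,-80],[-90,-80],[-90,220]])/1000
mc,wc=M.mean(0),W.mean(0);H=(M-mc).T@(W-wc);U,S,Vt=np.linalg.svd(H);Rm=Vt.T@U.T
print("yaw",np.degrees(np.arctan2(Rm[1,0],Rm[0,0])),"dock",wc-Rm@mc,"res",(W-(M-mc)@Rm.T-wc).round(4).tolist())
# bins
for nm,box,zr in(("deep",(370,425,235,292),.087),("shal",(312,365,180,230),.058)):
    x0,x1,y0,y1=box; s=P[y0:y1,x0:x1]; k=abs(s[...,2]-zr)<.006
    print(nm,k.sum(),np.median(s[k][:,2])); r=cv2.minAreaRect(s[k][:,:2].astype(np.float32)*1000); print(r)
```

```text
scene [ 1.062 -0.627  1.161]
top [ 0.49  -0.035  1.354]
deck z 0.061986315993459995 0.07730338705116796
(array([-9.53441973e-02,  2.13853713e+02]), np.float64(0.2969590017348367)) (array([-9.62406196e-02,  3.09935536e+02]), np.float64(0.3272950478365951)) (array([6.68641244e-02, 1.12654535e+02]), np.float64(0.2882574338665931)) (array([8.65955607e-02, 2.27233785e+02]), np.float64(0.3463711545197965))
[[126.15 201.83]
 [243.74 190.61]
 [251.97 285.69]
 [132.53 297.18]]
[[0.6279 0.3911]
 [0.6554 0.0936]
 [0.418  0.0717]
 [0.3896 0.3688]]
[np.float64(0.2987), np.float64(0.2384), np.float64(0.2984), np.float64(0.2393)]
yaw 5.348590332951211 dock [0.49941209 0.15877888] res [[-0.0003, -0.0007], [-0.0008, 0.0005], [0.0008, 0.0009], [0.0003, -0.0007]]
deep 402 0.08615219961111781
((478.4505310058594, -282.3569030761719), (72.08751678466797, 79.21051788330078), 19.33708953857422)
shal 215 0.05782512505664994
((620.8687133789062, -143.37142944335938), (59.625938415527344, 68.17249298095703), 52.75369644165039)
```

```bash
cat >> h.py <<'E'
from scipy.spatial.transform import Rotation as Ro
def st():
    s=arm.observe(); R=Ro.from_rotvec(s["ee_rot"]).as_matrix()
    return s,R,np.degrees(np.arctan2(R[1,0],R[0,0]))
def goto(p,yaw=None,mm=40):
    """prints tool-frame shift (cm) now, turn to reach jaw yaw (mod 180), shift after turn"""
    s,R,y=st(); p=np.asarray(p,float); d=p-s["position"]
    print("t",round(s["clock"],2),"pos",s["position"].round(4),"jawyaw",round(y,2),"tilt",np.degrees(np.arccos(-R[2,2])).round(2),"q7",s["joints"][6].round(2),"F",s["force"].round(1),"w",round(s["width"],3))
    dn=R.T@d*100; n=max(1,int(np.ceil(np.linalg.norm(d)*1000/mm)))
    print(" shift now cm",dn.round(2),"rows",n,"each",(dn/n).round(2))
    if yaw is not None:
        t=(yaw-y+90)%180-90; yy=np.radians(y+t)
        R2=np.array([[np.cos(yy),np.sin(yy),0],[np.sin(yy),-np.cos(yy),0],[0,0,-1]])
        d2=R2.T@d*100
        print(" turn rz rad",round(-np.radians(t),3),"rows",int(np.ceil(abs(t)/8.4)),"then shift",d2.round(2),"each",(d2/n).round(2),"| level fix rv",Ro.from_matrix(R.T@R2).as_rotvec().round(3))
E
python3 - <<'E'
from h import *
goto([.4785,-.2824,.16],19.3)
E
```

```text
t 0.1 pos [0.2264 0.5821 0.248 ] jawyaw 68.75 tilt 0.08 q7 -0.08 F [ 0.8 -0.1 -0.3] w 1.001
 shift now cm [-71.43  54.83   8.91] rows 23 each [-3.11  2.38  0.39]
 turn rz rad 0.863 rows 6 then shift [-4.78 89.93  8.8 ] each [-0.21  3.91  0.38] | level fix rv [0.001 0.001 0.863]
```

apply_moves:
  commands:
    - [-2,1.5,0,0,0,0]
    - [-3.4,2.6,0,0,0,0]
    - [-3.4,2.6,0,0,0,0]
    - [-3.4,2.6,0,0,0,0]
    - [-3.4,2.6,0,0,0,0]

```text
clock: 0.6
position: [0.281, 0.3921, 0.2484]
ee_rot: [2.593, 1.774, -0.001]
force: [0.5, 1.0, 0.2]
width: 0.999
```

apply_moves:
  commands:
    - [-3.4,2.6,0,0,0,0]
    - [-3.4,2.6,0,0,0,0]
    - [-3.4,2.6,0,0,0,0]
    - [-3.4,2.6,0,0,0,0]
    - [-3.4,2.6,0,0,0,0]

```text
clock: 1.1
position: [0.3404, 0.1866, 0.2487]
ee_rot: [-2.593, -1.774, -0.0]
force: [1.9, 0.7, -0.4]
width: 0.999
```

apply_moves:
  commands:
    - [-3.4,2.6,0,0,0,0]
    - [-3.4,2.6,0,0,0,0]
    - [-3.4,2.6,0,0,0,0]
    - [-3.4,2.6,0,0,0,0]
    - [-3.4,2.6,0,0,0,0]

```text
clock: 1.6
position: [0.3999, -0.0188, 0.2488]
ee_rot: [-2.593, -1.774, -0.001]
force: [1.8, 0.1, -0.1]
width: 1.002
```

Run:
```python
from h import *
goto([.4785,-.2824,.16],19.3)
```

```text
t 1.6 pos [ 0.3999 -0.0188  0.2488] jawyaw 68.76 tilt 0.03 q7 1.15 F [ 1.8  0.1 -0.1] w 1.002
 shift now cm [-21.72  16.87   8.87] rows 8 each [-2.72  2.11  1.11]
 turn rz rad 0.863 rows 6 then shift [-1.29 27.47  8.88] each [-0.16  3.43  1.11] | level fix rv [-0.    -0.     0.863]
```

apply_moves:
  commands:
    - [-2.7,2.1,0,0,0,0]
    - [-2.7,2.1,0,0,0,0]
    - [-2.7,2.1,0,0,0,0]
    - [-2.7,2.1,0,0,0,0]
    - [-2.7,2.1,0,0,0,0]

```text
clock: 2.1
position: [0.4489, -0.1822, 0.2486]
ee_rot: [-2.592, -1.774, 0.0]
force: [0.5, 0.5, 0.2]
width: 0.997
```

apply_moves:
  commands:
    - [0,0,0,0,0,0.144]
    - [0,0,0,0,0,0.144]
    - [0,0,0,0,0,0.144]
    - [0,0,0,0,0,0.144]
    - [0,0,0,0,0,0.144]

```text
clock: 2.6
position: [0.4486, -0.1809, 0.2485]
ee_rot: [-3.053, -0.737, 0.001]
force: [0.5, -0.3, -0.1]
width: 1.001
```

apply_moves:
  commands:
    - [0,0,0,0,0,0.143]
    - [0,0,0,0,0,0]

```text
clock: 2.8
position: [0.4487, -0.1807, 0.2485]
ee_rot: [-3.098, -0.523, 0.001]
force: [-0.3, 0.2, -0.6]
width: 1.001
```

Run:
```python
from h import *
goto([.4785,-.2824,.14],19.3)
```

```text
t 2.8 pos [ 0.4487 -0.1807  0.2485] jawyaw 19.18 tilt 0.04 q7 0.85 F [-0.3  0.2 -0.6] w 1.001
 shift now cm [-0.52 10.58 10.84] rows 4 each [-0.13  2.65  2.71]
 turn rz rad -0.002 rows 1 then shift [-0.55 10.58 10.85] each [-0.14  2.64  2.71] | level fix rv [-0.     0.001 -0.002]
```

apply_moves:
  commands:
    - [-0.1,3.5,0,0,0,0]
    - [-0.2,3.5,0,0,0,0]
    - [-0.2,3.55,1,0,0,0]
    - [0,0,3,0,0,0]
    - [0,0,3,0,0,0]

```text
clock: 3.3
position: [0.4791, -0.2838, 0.1779]
ee_rot: [3.095, 0.531, 0.001]
force: [1.6, 1.1, 0.2]
width: 0.998
```

apply_moves:
  commands:
    - [0,0,3,0,0,0]
    - [0,0,1,0,0,0]
    - [0,0,0,0,0,0]

```text
clock: 3.6
position: [0.4783, -0.2818, 0.1377]
ee_rot: [-3.095, -0.53, 0.004]
force: [0.4, -0.6, 0.8]
width: 0.998
```

Run:
```python
from h import *
goto([.4785,-.2824,.063],19.3)
for n in("scene","top"):
    im,d=vision.get_image(n); np.savez(f"pics/{n}1.npz",im=im,d=d)
    crop(im,*((130,230,180,300) if n=="scene" else (340,460,200,320)),5,f"pics/b_{n}.png")
```

```text
t 3.6 pos [ 0.4783 -0.2818  0.1377] jawyaw 19.43 tilt 0.16 q7 1.21 F [ 0.4 -0.6  0.8] w 0.998
 shift now cm [0.01 0.08 7.47] rows 2 each [0.01 0.04 3.74]
 turn rz rad 0.002 rows 1 then shift [-0.    0.07  7.47] each [-0.    0.03  3.74] | level fix rv [-0.002  0.002  0.002]
```

View pics/b_scene.png

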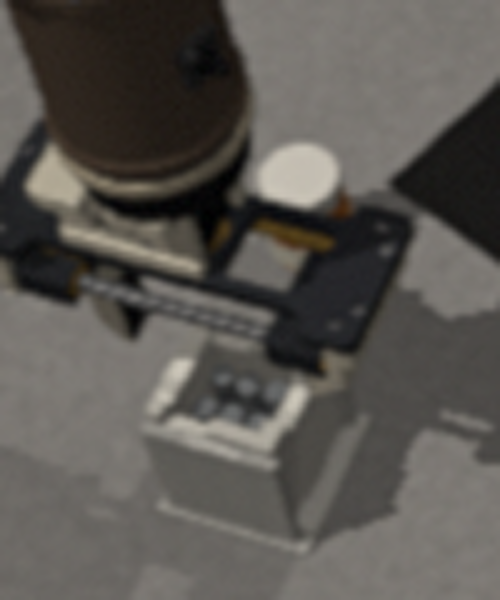

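View pics/b_top.png

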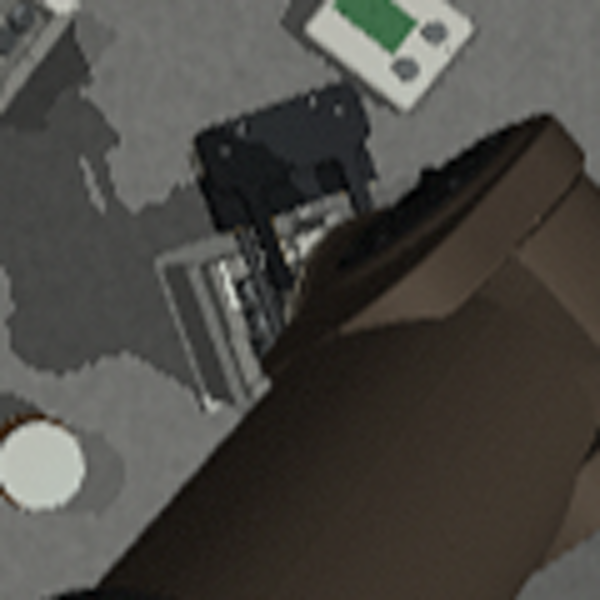

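The gripper is lined up above the bin's open ends (scene crop, around 225,400). I'll go down.

apply_moves:
  commands:
    - [0,0.05,2.5,0,0,0]
    - [0,0,2.5,0,0,0]
    - [0,0,1.5,0,0,0]
    - [0,0,1,0,0,0]
    - [0,0,0,0,0,0]

```text
clock: 4.2
position: [0.4792, -0.2826, 0.0635]
ee_rot: [-3.097, -0.527, 0.001]
force: [0.4, -0.0, 0.0]
width: 0.998
```

apply_moves:
  commands:
    - [0,0,0,0,0,0]
    - [0,0,0,0,0,0]
    - [0,0,0,0,0,0]
    - [0,0,0,0,0,0]
    - [0,0,0,0,0,0]
  claw: 1
  newtons: 25

```text
clock: 4.7
position: [0.4793, -0.2831, 0.0643]
ee_rot: [3.097, 0.526, 0.001]
force: [-2.4, -0.7, 6.6]
width: 0.741
```

apply_moves:
  commands:
    - [0,0,-0.5,0,0,0]
    - [0,0,-1.5,0,0,0]
    - [0,0,-2.5,0,0,0]
    - [0,0,-2.5,0,0,0]
    - [0,0,-2.5,0,0,0]

```text
clock: 5.2
position: [0.479, -0.2826, 0.1605]
ee_rot: [-3.097, -0.526, 0.0]
force: [0.3, 0.6, -3.6]
width: 0.741
```

apply_moves:
  commands:
    - [0,0,-2,0,0,0]
    - [0,0,-1,0,0,0]
    - [0,0,0,0,0,0]

```text
clock: 5.5
position: [0.4798, -0.2829, 0.1903]
ee_rot: [3.096, 0.527, 0.004]
force: [0.5, 0.8, -2.8]
width: 0.742
```

Run:
```python
from h import *
t=np.load("pics/top0.npz");P=cloud("top",t["d"])
im=t["im"].astype(int).sum(2); m=(im<90)&(np.abs(P[...,2])<.02); m[:225]=0;m[300:]=0;m[:,:270]=0;m[:,335:]=0
m=cv2.morphologyEx(m.astype(np.uint8),cv2.MORPH_OPEN,np.ones((5,5)))>0
q=np.array([onz("top",u,v,.003)[:2] for v,u in zip(*np.nonzero(m))]); print("mat",cv2.minAreaRect((q*1000).astype(np.float32)))
goto([.475,-.055,.17],5.3)
```

```text
mat ((478.048828125, -53.39201736450195), (118.51371765136719, 136.67637634277344), 88.26010131835938)
t 5.5 pos [ 0.4798 -0.2829  0.1903] jawyaw 19.32 tilt 0.15 q7 1.16 F [ 0.5  0.8 -2.8] w 0.742
 shift now cm [  7.08 -21.67   2.01] rows 6 each [ 1.18 -3.61  0.33]
 turn rz rad 0.245 rows 2 then shift [  1.62 -22.74   2.03] each [ 0.27 -3.79  0.34] | level fix rv [ 0.001 -0.002  0.245]
```

apply_moves:
  commands:
    - [0.8,-2.4,0,0,0,0]
    - [1.3,-3.7,0,0,0,0]
    - [1.3,-3.7,0,0,0,0]
    - [1.3,-3.7,0,0,0,0]
    - [1.3,-3.7,0,0,0,0]

```text
clock: 6.0
position: [0.4781, -0.0988, 0.1878]
ee_rot: [-3.097, -0.527, 0.002]
force: [1.6, 0.1, -2.3]
width: 0.743
```

apply_moves:
  commands:
    - [1,-3,0,0,0,0]
    - [0.5,-1.5,0,0,0,0]
    - [0,0,1,0,0,0.12]
    - [0,0,2,0,0,0.125]
    - [0,0,0,0,0,0]

```text
clock: 6.5
position: [0.4762, -0.0524, 0.1564]
ee_rot: [3.138, 0.142, -0.008]
force: [-0.4, 0.3, -2.4]
width: 0.741
```

Run:
```python
from h import *
goto([.478,-.053,.075],5.3)
for n in("scene","top"):
    im,d=vision.get_image(n); np.savez(f"pics/{n}2.npz",im=im,d=d)
    crop(im,*((180,300,140,260) if n=="scene" else (240,360,200,320)),5,f"pics/c_{n}.png")
```

```text
t 6.5 pos [ 0.4762 -0.0524  0.1564] jawyaw 5.18 tilt 0.29 q7 0.51 F [-0.4  0.3 -2.4] w 0.741
 shift now cm [0.21 0.07 8.14] rows 3 each [0.07 0.02 2.71]
 turn rz rad -0.002 rows 1 then shift [0.17 0.07 8.14] each [0.06 0.02 2.71] | level fix rv [ 0.     0.005 -0.002]
```

View pics/c_scene.png

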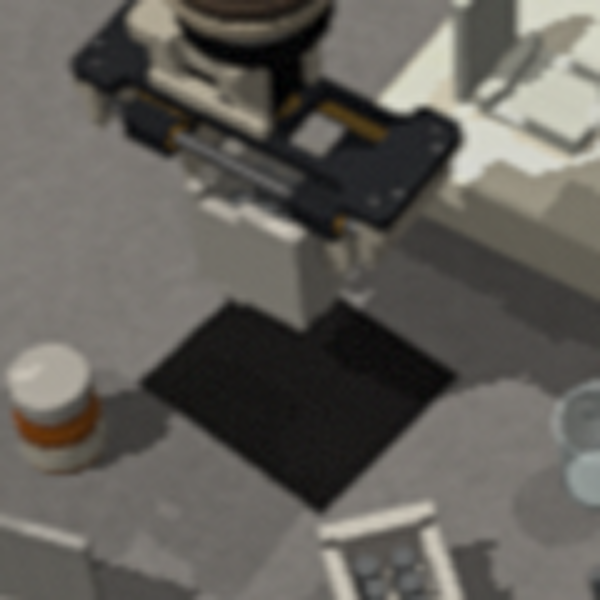

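View pics/c_top.png

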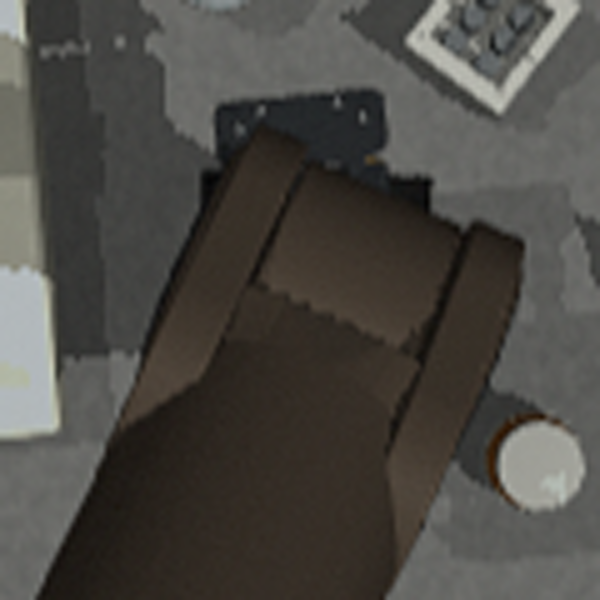

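The bin hangs level over the mat (scene crop, lug at about 305,325). I'll lower it.

apply_moves:
  commands:
    - [0.1,0,2,0,0.004,0]
    - [0.1,0,2.5,0,0,0]
    - [0,0,2.5,0,0,0]
    - [0,0,1.4,0,0,0]
    - [0,0,0,0,0,0]

```text
clock: 7.1
position: [0.4798, -0.0531, 0.0739]
ee_rot: [-3.138, -0.146, -0.003]
force: [-0.8, -0.2, -2.4]
width: 0.74
```

apply_moves:
  commands:
    - [0,0,0.3,0,0,0]
    - [0,0,0.3,0,0,0]
    - [0,0,0.2,0,0,0]
    - [0,0,0.1,0,0,0]

```text
clock: 7.5
position: [0.4808, -0.0527, 0.066]
ee_rot: [-3.138, -0.145, -0.007]
force: [0.6, 0.1, -2.7]
width: 0.737
```

Run:
```python
from h import *
goto([.478,-.053,.0633],5.3)
```

```text
t 7.5 pos [ 0.4808 -0.0527  0.066 ] jawyaw 5.29 tilt 0.27 q7 0.67 F [ 0.6  0.1 -2.7] w 0.737
 shift now cm [-0.28 -0.    0.27] rows 1 each [-0.28 -0.    0.27]
 turn rz rad -0.0 rows 1 then shift [-0.28 -0.    0.27] each [-0.28 -0.    0.27] | level fix rv [-0.    -0.005 -0.   ]
```

apply_moves:
  commands:
    - [0,0,0.15,0,-0.005,0]
    - [0,0,0.1,0,0,0]
    - [0,0,0,0,0,0]

```text
clock: 7.8
position: [0.4808, -0.0528, 0.0634]
ee_rot: [-3.138, -0.145, 0.001]
force: [-1.1, 1.5, -0.1]
width: 0.734
```

apply_moves:
  commands:
    - [0,0,0,0,0,0]
    - [0,0,0,0,0,0]
    - [0,0,0,0,0,0]
    - [0,0,0,0,0,0]
  claw: -1

```text
clock: 8.2
position: [0.4806, -0.0529, 0.0633]
ee_rot: [3.138, 0.144, -0.001]
force: [-0.7, 0.1, -0.9]
width: 0.989
```

apply_moves:
  commands:
    - [0,0,-1,0,0,0]
    - [0,0,-2.5,0,0,0]
    - [0,0,-3,0,0,0]
    - [0,0,-1.5,0,0,0]

```text
clock: 8.6
position: [0.4813, -0.0534, 0.1457]
ee_rot: [3.138, 0.143, 0.002]
force: [0.6, 0.5, -0.1]
width: 0.998
```

Run:
```python
from h import *
goto([.4806,-.0527,.0633],95.3)
for n in("scene","top"):
    im,d=vision.get_image(n); np.savez(f"pics/{n}3.npz",im=im,d=d)
    crop(im,*((180,300,140,260) if n=="scene" else (240,360,200,320)),5,f"pics/d_{n}.png")
```

```text
t 8.6 pos [ 0.4813 -0.0534  0.1457] jawyaw 5.23 tilt 0.07 q7 0.54 F [ 0.6  0.5 -0.1] w 0.998
 shift now cm [-0.08 -0.08  8.24] rows 3 each [-0.03 -0.03  2.75]
 turn rz rad 1.57 rows 11 then shift [-0.08  0.07  8.24] each [-0.03  0.02  2.75] | level fix rv [-1.00e-03 -1.00e-03  1.57e+00]
```

View pics/d_scene.png

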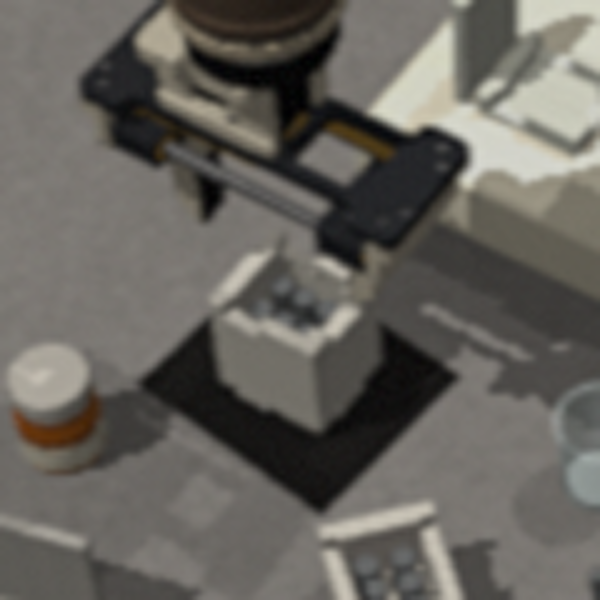

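apply_moves:
  commands:
    - [0,0,0,0,0,0.143]
    - [0,0,0,0,0,0.143]
    - [0,0,0,0,0,0.143]
    - [0,0,0,0,0,0.143]
    - [0,0,0,0,0,0.143]

```text
clock: 9.2
position: [0.4802, -0.0528, 0.1429]
ee_rot: [2.987, -0.972, -0.003]
force: [-0.2, 0.0, -0.6]
width: 0.999
```

apply_moves:
  commands:
    - [0,0,0,0,0,0.143]
    - [0,0,0,0,0,0.143]
    - [0,0,0,0,0,0.143]
    - [0,0,0,0,0,0.143]
    - [0,0,0,0,0,0.143]

```text
clock: 9.7
position: [0.4802, -0.0527, 0.1428]
ee_rot: [2.458, -1.955, -0.002]
force: [0.3, 1.4, 0.1]
width: 1.0
```

apply_moves:
  commands:
    - [0,0,0,0,0,0.14]
    - [0,0,0,0,0,0]
    - [0,0,0,0,0,0]

```text
clock: 10.0
position: [0.4803, -0.0529, 0.1429]
ee_rot: [2.325, -2.11, -0.001]
force: [-0.9, 0.3, -0.1]
width: 0.998
```

Run:
```python
from h import *
goto([.4807,-.0528,.058],95.25)
im,d=vision.get_image("top"); crop(im,240,360,200,320,5,"pics/e_top.png"); np.savez("pics/top4.npz",im=im,d=d)
im,d=vision.get_image("scene"); crop(im,180,300,140,260,5,"pics/e_scene.png"); np.savez("pics/scene4.npz",im=im,d=d)
```

```text
t 10.0 pos [ 0.4803 -0.0529  0.1429] jawyaw -84.46 tilt 0.11 q7 -0.66 F [-0.9  0.3 -0.1] w 0.998
 shift now cm [-0.01 -0.05  8.49] rows 3 each [-0.   -0.02  2.83]
 turn rz rad 0.005 rows 1 then shift [-0.01 -0.04  8.49] each [-0.   -0.01  2.83] | level fix rv [ 0.002 -0.     0.005]
```

View pics/e_scene.png

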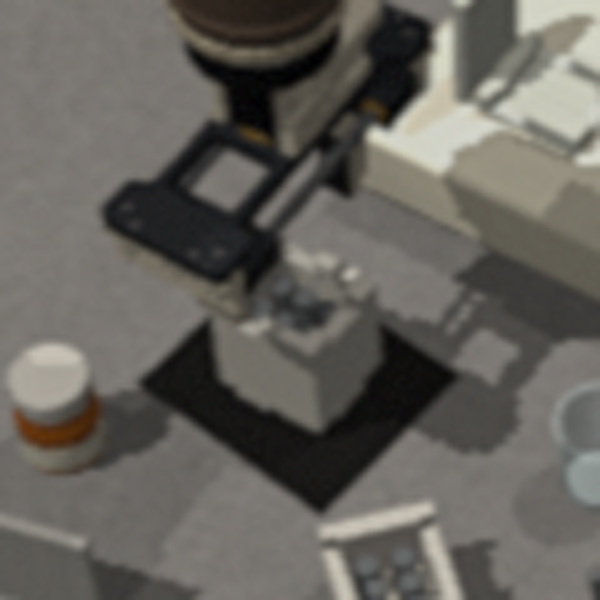

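apply_moves:
  commands:
    - [0,-0.05,2.5,0.002,0,0.005]
    - [0,0,2.5,0,0,0]
    - [0,0,2.4,0,0,0]
    - [0,0,1.1,0,0,0]
    - [0,0,0,0,0,0]

```text
clock: 10.6
position: [0.4805, -0.0528, 0.0575]
ee_rot: [2.317, -2.121, -0.001]
force: [0.6, 0.1, -0.3]
width: 0.997
```

apply_moves:
  commands:
    - [0,0,0,0,0,0]
    - [0,0,0,0,0,0]
    - [0,0,0,0,0,0]
    - [0,0,0,0,0,0]
    - [0,0,0,0,0,0]
  claw: 1
  newtons: 25

```text
clock: 11.1
position: [0.4814, -0.0527, 0.0586]
ee_rot: [-2.316, 2.121, -0.002]
force: [-1.2, 0.8, 4.8]
width: 0.655
```

Run:
```python
from h import *
goto([.4807,-.0528,.058],95.25)
```

```text
t 11.1 pos [ 0.4814 -0.0527  0.0586] jawyaw -84.95 tilt 0.1 q7 -0.54 F [-1.2  0.8  4.8] w 0.655
 shift now cm [0.01 0.07 0.06] rows 1 each [0.01 0.07 0.06]
 turn rz rad -0.004 rows 1 then shift [0.01 0.07 0.06] each [0.01 0.07 0.06] | level fix rv [-0.002  0.    -0.004]
```

apply_moves:
  commands:
    - [0,0,-0.5,0,0,0]
    - [0,0,-2,0,0,0]
    - [0,0,-3.5,0,0,0]
    - [0,0,-3.5,0,0,0]
    - [0,0,-3.5,0,0,0]

```text
clock: 11.6
position: [0.4802, -0.0529, 0.1892]
ee_rot: [2.315, -2.122, 0.0]
force: [0.6, 0.7, -2.7]
width: 0.652
```

apply_moves:
  commands:
    - [0,0,-2,0,0,0]
    - [0,0,-1,0,0,0]
    - [0,0,0,0,0,0]

```text
clock: 11.9
position: [0.4813, -0.0527, 0.219]
ee_rot: [-2.315, 2.12, -0.001]
force: [0.0, 0.8, -3.8]
width: 0.655
```

Run:
```python
from h import *
goto([.4994,.1588,.216],95.35)
```

```text
t 11.9 pos [ 0.4813 -0.0527  0.219 ] jawyaw -84.95 tilt 0.16 q7 -0.86 F [ 0.   0.8 -3.8] w 0.655
 shift now cm [-20.91  -3.67   0.33] rows 6 each [-3.48 -0.61  0.06]
 turn rz rad -0.005 rows 1 then shift [-20.89  -3.78   0.3 ] each [-3.48 -0.63  0.05] | level fix rv [-0.003  0.001 -0.005]
```

apply_moves:
  commands:
    - [-2,-0.35,0,0,0,-0.005]
    - [-3.5,-0.65,0,0,0,0]
    - [-3.5,-0.65,0,0,0,0]
    - [-3.5,-0.65,0,0,0,0]
    - [-3.5,-0.65,0,0,0,0]

```text
clock: 12.4
position: [0.4947, 0.1107, 0.2167]
ee_rot: [2.321, -2.115, -0.001]
force: [1.7, 0.5, -3.2]
width: 0.654
```

apply_moves:
  commands:
    - [-3,-0.5,0,0,0,0]
    - [-1.9,-0.35,0,0,0,0]
    - [0,0,0,0,0,0]
    - [0,0,0,0,0,0]

```text
clock: 12.8
position: [0.4992, 0.1581, 0.2175]
ee_rot: [2.321, -2.116, 0.001]
force: [-0.2, -1.6, -2.6]
width: 0.654
```

Run:
```python
from h import *
goto([.4994,.1588,.216],95.35)
im,d=vision.get_image("top"); crop(im,110,260,180,310,5,"pics/f_top.png"); np.savez("pics/top5.npz",im=im,d=d)
goto([.4994,.1588,.216],95.35)
im,d=vision.get_image("scene"); crop(im,230,380,70,200,5,"pics/f_scene.png"); np.savez("pics/scene5.npz",im=im,d=d)
goto([.4994,.1588,.216],95.35)
```

```text
t 12.8 pos [0.4992 0.1581 0.2175] jawyaw -84.7 tilt 0.08 q7 -1.22 F [-0.2 -1.6 -2.6] w 0.654
 shift now cm [-0.07 -0.03  0.15] rows 1 each [-0.07 -0.03  0.15]
 turn rz rad -0.001 rows 1 then shift [-0.07 -0.03  0.15] each [-0.07 -0.03  0.15] | level fix rv [ 0.    -0.001 -0.001]
t 12.85 pos [0.4993 0.1574 0.2178] jawyaw -84.77 tilt 0.06 q7 -1.22 F [-0.3 -0.2 -2.1] w 0.653
 shift now cm [-0.14 -0.02  0.18] rows 1 each [-0.14 -0.02  0.18]
 turn rz rad -0.002 rows 1 then shift [-0.14 -0.02  0.18] each [-0.14 -0.02  0.18] | level fix rv [-0.    -0.001 -0.002]
t 12.9 pos [0.4994 0.1573 0.218 ] jawyaw -84.81 tilt 0.04 q7 -1.22 F [-0.8 -0.5 -1.9] w 0.653
 shift now cm [-0.15 -0.01  0.2 ] rows 1 each [-0.15 -0.01  0.2 ]
 turn rz rad -0.003 rows 1 then shift [-0.15 -0.01  0.2 ] each [-0.15 -0.01  0.2 ] | level fix rv [-0.001 -0.001 -0.003]
```

View pics/f_scene.png

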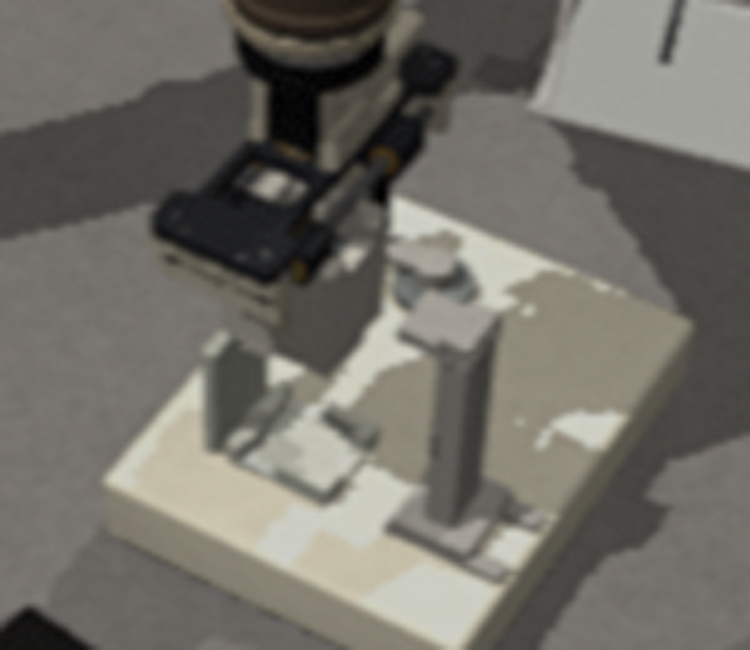

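View pics/f_top.png

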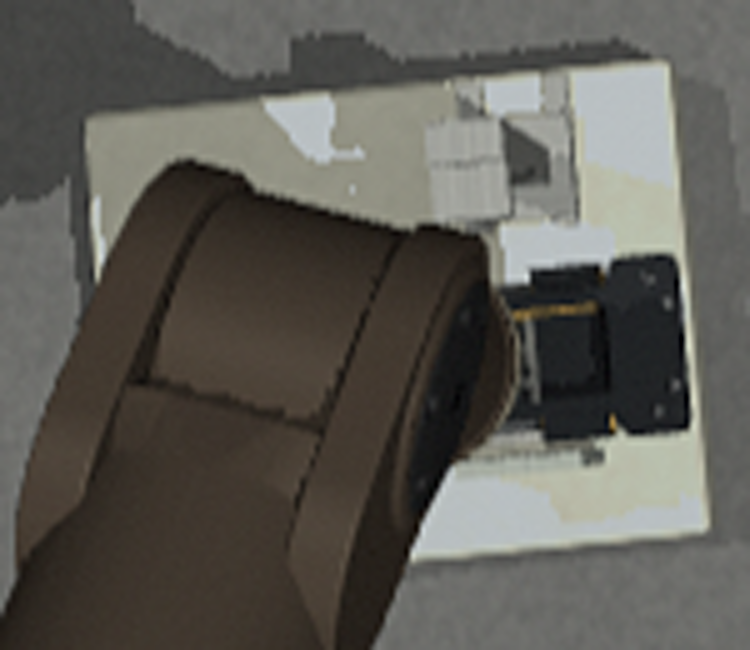

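Run:
```python
from h import *
def T(c,yaw,p): 
    a=np.radians(yaw);return np.array([c[0]+np.cos(a)*p[0]-np.sin(a)*p[1],c[1]+np.sin(a)*p[0]+np.cos(a)*p[1],c[2]+p[2]])
s=np.load("pics/scene5.npz")["im"]
x0,y0,k=270,105,12
im=cv2.resize(s[105:175,270:335],None,fx=k*1.0,fy=k*1.0,interpolation=cv2.INTER_CUBIC)[:,:,::-1].copy()
def dr(p,col):
    u=proj("scene",p); cv2.circle(im,(int((u[0]+.5-x0)*k),int((u[1]+.5-y0)*k)),3,col,-1)
dock=[.4994,.1588,.075]; b=[.4993,.1576,.2178-.0476]
for sx in(-34,34):
    for sy in(-30,30):
        dr(T(dock,5.35,[sx/1e3,sy/1e3,0]),(0,0,255)); dr(T(b,5.25,[sx/1e3,sy/1e3,0]),(0,255,0))
for sy in(-14,14): dr(T(dock,5.35,[.034,sy/1e3,0]),(255,0,255))
for sy in(-12,12): dr(T(b,5.25,[.0335,sy/1e3,-.008]),(255,255,0))
for x in (-50,-42):
  for sy in(-30,30): dr(T(dock,5.35,[x/1e3,sy/1e3,.068]),(0,165,255))
cv2.imwrite("pics/g.png",im[:600]); print(im.shape)
```

```text
(840, 780, 3)
```

View pics/g.png

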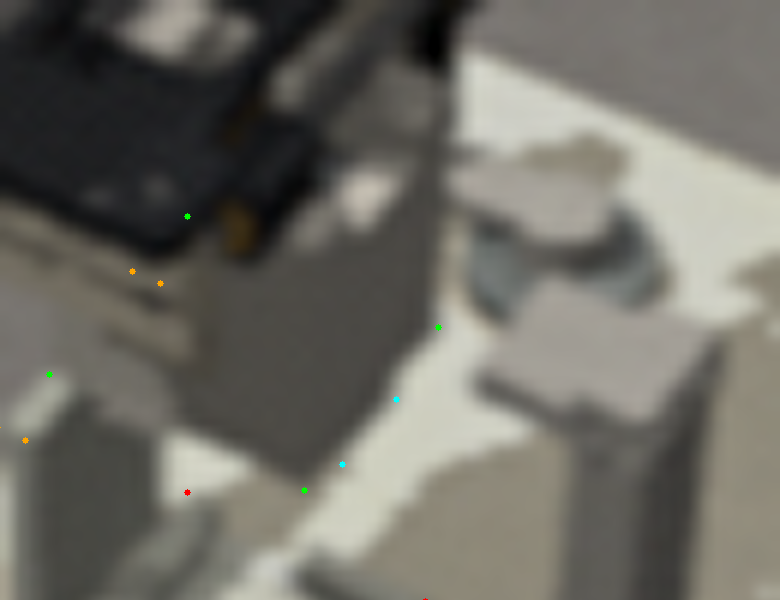

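```bash
cat >> h.py <<'E'
def T(c,yaw,p): 
    a=np.radians(yaw);p=np.asarray(p)/1e3;return np.array([c[0]+np.cos(a)*p[0]-np.sin(a)*p[1],c[1]+np.sin(a)*p[0]+np.cos(a)*p[1],c[2]+p[2]])
def overlay(src,cam,x0,x1,y0,y1,k,pts,f):
    im=cv2.resize(src[y0:y1,x0:x1],None,fx=k,fy=k,interpolation=cv2.INTER_CUBIC)[:,:,::-1].copy()
    for p,col in pts:
        u=proj(cam,p); cv2.circle(im,(int((u[0]+.5-x0)*k),int((u[1]+.5-y0)*k)),2,col,-1)
    cv2.imwrite(f,im)
E
python3 - <<'E'
from h import *
dock=[.4994,.1588,.075]
pts=[(T(dock,5.35,[x,y,0]),(0,0,255)) for x in(-34,34) for y in(-30,30)]
pts+=[(T(dock,5.35,[34,y,0]),(255,0,255)) for y in(-14,14)]
pts+=[(T(dock,5.35,[x,y,68]),(0,165,255)) for x in(-50,-42) for y in(-30,30)]
pts+=[(T(dock,5.35,[-42,y,-15]),(0,165,255)) for y in(-30,30)]
pts+=[(T(dock,5.35,[x,y,0]),(255,0,0)) for x in(-26,-2) for y in(-30,30)]
pts+=[(T(dock,5.35,[x,y,-15]),(0,255,0)) for x in(-90,150) for y in(-80,220)]
overlay(np.load("pics/scene0.npz")["im"],"scene",265,325,120,190,8,pts,"pics/h1.png")
overlay(np.load("pics/top0.npz")["im"],"top",185,255,225,285,10,pts,"pics/h2.png")
overlay(np.load("pics/scene0.npz")["im"],"scene",240,380,90,210,5,pts,"pics/h3.png")
E
```

```text
(no output)
```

View pics/h1.png

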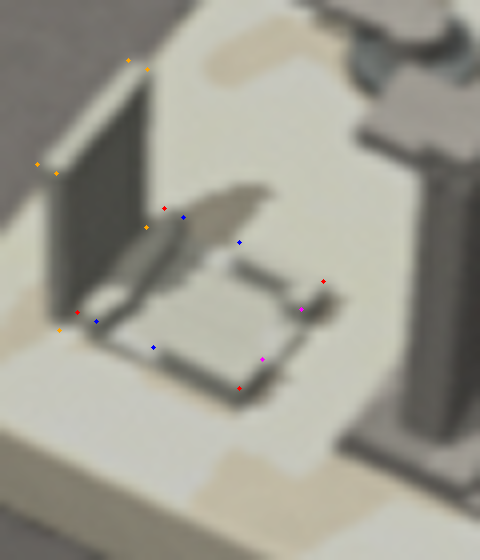

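View pics/h2.png

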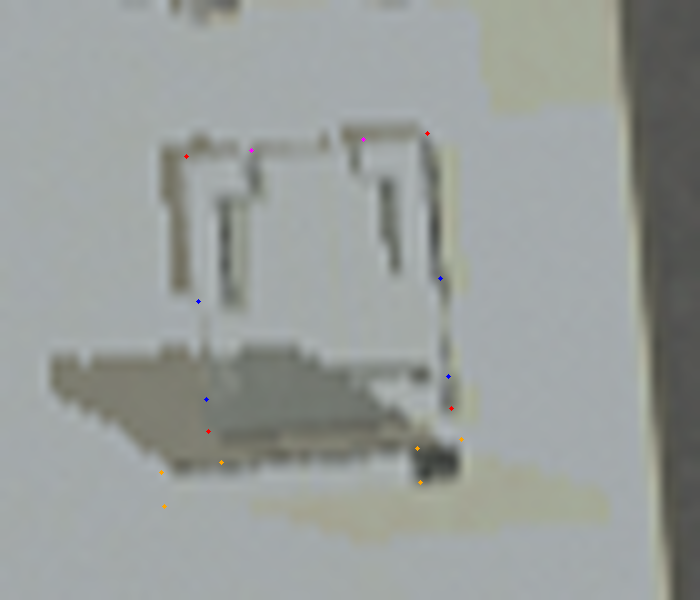

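View pics/h3.png

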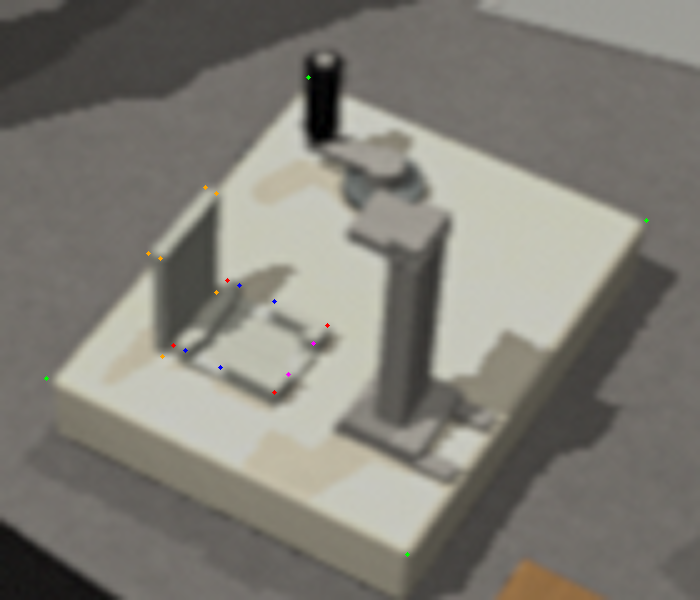

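Run:
```python
from h import *
s0=np.load("pics/scene0.npz");P0=cloud("scene",s0["d"]);s5=np.load("pics/scene5.npz");P5=cloud("scene",s5["d"])
c0=np.array([.4994,.1588]);a=np.radians(5.35);ex=np.array([np.cos(a),np.sin(a)]);ey=np.array([-np.sin(a),np.cos(a)])
def loc(P): q=P[...,:2]-c0; return np.stack([q@ex*1e3,q@ey*1e3,P[...,2]*1e3],-1)
L0=loc(P0);L5=loc(P5)
def face(L,axis,lim,nm):
    k=np.ones(L.shape[:2],bool)
    for i,(lo,hi) in enumerate(lim): k&=(L[...,i]>lo)&(L[...,i]<hi)
    q=L[k]; 
    for _ in range(4):
        o=[i for i in range(3) if i!=axis]; A=np.c_[q[:,o],np.ones(len(q))]
        x,*_=np.linalg.lstsq(A,q[:,axis],rcond=None); r=q[:,axis]-A@x; q=q[abs(r)<max(1.5,2*r.std())]
    m=q.mean(0); print(nm,len(q),"pos",m.round(1),"slopes(deg)",np.degrees(x[:2]).round(1),"std",r.std().round(2))
face(L0,0,[(140,160),(-70,200),(10,50)],"house x150")
face(L0,1,[(-80,140),(-90,-70),(10,50)],"house y-80")
face(L0,2,[(-80,40),(-70,-40),(50,70)],"deck z60")
face(L0,2,[(20,140),(60,110),(50,70)],"deck z60 b")
face(L0,0,[(-47,-36),(-24,24),(85,138)],"plate x-42")
face(L0,2,[(-20,20),(-10,10),(50,85)],"dock inside")
face(L5,0,[(25,45),(-25,25),(175,235)],"bin x34")
face(L5,1,[(-25,25),(-40,-22),(175,235)],"bin y-30")
```

```text
house x150 247 pos [152.1  57.3  32. ] slopes(deg) [-0.   0.3] std 0.6
house y-80 462 pos [ 31.  -77.5  31.2] slopes(deg) [-0.  -0.8] std 1.26
deck z60 277 pos [-19.5 -54.8  59.5] slopes(deg) [ 0.1 -0.1] std 1.81
deck z60 b 320 pos [89.2 84.8 59.9] slopes(deg) [-0.   0.1] std 1.96
plate x-42 95 pos [-40.   -0.  111.5] slopes(deg) [-0.2 -0.2] std 0.8
dock inside 68 pos [ 0.5 -0.8 64.7] slopes(deg) [2.1 3. ] std 2.3
bin x34 128 pos [ 35.1   1.1 206.5] slopes(deg) [ 0.7 -0.1] std 0.73
bin y-30 100 pos [  8.7 -30.3 195.8] slopes(deg) [-0.5 -0. ] std 1.3
```

apply_moves:
  commands:
    - [-0.24,-0.09,1,0,0,-0.01]
    - [0,0,2.5,0,0,0]
    - [0,0,2.5,0,0,0]
    - [0,0,1.5,0,0,0]
    - [0,0,0,0,0,0]

```text
clock: 13.4
position: [0.4991, 0.1606, 0.1415]
ee_rot: [2.33, -2.104, -0.001]
force: [-0.3, -0.4, -2.5]
width: 0.655
```

```bash
cat > f.py <<'E'
from h import *
c0=np.array([.4994,.1588]);a=np.radians(5.35);ex=np.array([np.cos(a),np.sin(a)]);ey=np.array([-np.sin(a),np.cos(a)])
def loc(P): q=P[...,:2]-c0; return np.stack([q@ex*1e3,q@ey*1e3,P[...,2]*1e3],-1)
def face(L,axis,lim,nm):
    k=np.ones(L.shape[:2],bool)
    for i,(lo,hi) in enumerate(lim): k&=(L[...,i]>lo)&(L[...,i]<hi)
    q=L[k]
    if len(q)<10: print(nm,"few",len(q)); return
    for _ in range(4):
        o=[i for i in range(3) if i!=axis]; A=np.c_[q[:,o],np.ones(len(q))]
        x,*_=np.linalg.lstsq(A,q[:,axis],rcond=None); r=q[:,axis]-A@x; q=q[abs(r)<max(1.5,2*r.std())]
    print(nm,len(q),"pos",q.mean(0).round(1),"slopes(deg)",np.degrees(x[:2]).round(1),"std",r.std().round(2))
E
python3 - <<'E'
from f import *
goto([.4994,.1588,.1226],95.35)
im,d=vision.get_image("scene"); crop(im,240,360,80,190,5,"pics/i_scene.png"); np.savez("pics/scene6.npz",im=im,d=d)
L=loc(cloud("scene",d)); s=arm.observe(); zo=s["position"][2]*1e3-47.6
print(loc(s["position"]))
face(L,0,[(25,45),(-25,25),(zo+8,zo+60)],"bin x34")
face(L,1,[(-25,25),(-40,-22),(zo+8,zo+60)],"bin y-30")
E
```

```text
t 13.4 pos [0.4991 0.1606 0.1415] jawyaw -84.17 tilt 0.13 q7 -1.13 F [-0.3 -0.4 -2.5] w 0.655
 shift now cm [ 0.18 -0.01  1.89] rows 1 each [ 0.18 -0.01  1.89]
 turn rz rad 0.008 rows 1 then shift [ 0.18 -0.01  1.89] each [ 0.18 -0.01  1.89] | level fix rv [ 0.002 -0.001  0.008]
[  0.75796685   1.77151577 142.78234044]
bin x34 101 pos [ 35.4   0.6 127.8] slopes(deg) [-0.2 -0. ] std 0.88
bin y-30 63 pos [ 11.2 -27.1 122.2] slopes(deg) [ 0.9 -1.6] std 1.28
```

View pics/i_scene.png

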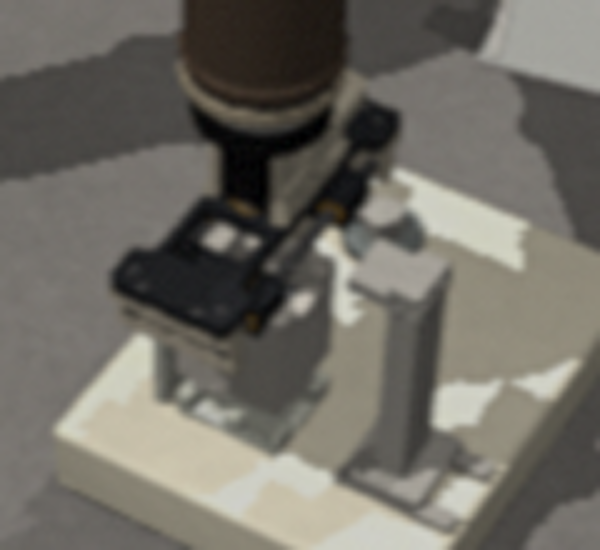

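Bin sits within about 1 mm of the dock in the same camera (crop: bin foot at ~275,440). I'll lower it gently.

apply_moves:
  commands:
    - [0.02,-0.05,0.4,0,0,0]
    - [0,0,0.4,0,0,0]
    - [0,0,0.3,0,0,0]
    - [0,0,0.1,0,0,0]

```text
clock: 13.85
position: [0.5009, 0.1613, 0.1312]
ee_rot: [-2.332, 2.104, -0.001]
force: [-0.2, -0.3, -3.0]
width: 0.653
```

apply_moves:
  commands:
    - [0,0,0.2,0,0,0]
    - [0,0,0.2,0,0,0]
    - [0,0,0,0,0,0]

```text
clock: 14.15
position: [0.5008, 0.1611, 0.1271]
ee_rot: [-2.332, 2.104, -0.001]
force: [0.4, -0.7, -3.3]
width: 0.652
```

apply_moves:
  commands:
    - [0,0,0.2,0,0,0]
    - [0,0,0.15,0,0,0]
    - [0,0,0.1,0,0,0]
    - [0,0,0,0,0,0]

```text
clock: 14.55
position: [0.5009, 0.1611, 0.1227]
ee_rot: [-2.332, 2.104, -0.001]
force: [0.3, 0.1, -2.5]
width: 0.651
```

Run:
```python
from f import *
goto([.4994,.1588,.1226],95.35); print(loc(arm.observe()["position"]))
```

```text
t 14.55 pos [0.5009 0.1611 0.1227] jawyaw -84.12 tilt 0.05 q7 -1.1 F [ 0.3  0.1 -2.5] w 0.651
 shift now cm [0.21 0.17 0.01] rows 1 each [0.21 0.17 0.01]
 turn rz rad 0.009 rows 1 then shift [0.21 0.17 0.01] each [0.21 0.17 0.01] | level fix rv [-0.001 -0.     0.009]
[  1.66786673   2.12750297 122.73179036]
```

Not yet bearing; I'll press down a little more.

apply_moves:
  commands:
    - [0,0,0.1,0,0,0]
    - [0,0,0.1,0,0,0]
    - [0,0,0,0,0,0]

```text
clock: 14.85
position: [0.501, 0.1611, 0.1224]
ee_rot: [-2.331, 2.103, 0.001]
force: [-10.1, 0.6, 24.8]
width: 0.655
```

apply_moves:
  commands:
    - [0,0,-0.1,0,0,0]
    - [0,0,0,0,0,0]
    - [0,0,0,0,0,0]
    - [0,0,0,0,0,0]
    - [0,0,0,0,0,0]
  claw: -1

```text
clock: 15.35
position: [0.5009, 0.1611, 0.1216]
ee_rot: [-2.332, 2.104, -0.001]
force: [-0.9, -0.2, 0.1]
width: 0.994
```

apply_moves:
  commands:
    - [0,0,-1.5,0,0,0]
    - [0,0,-3,0,0,0]
    - [0,0,-3.5,0,0,0]
    - [0,0,-3.5,0,0,0]
    - [0,0,-2,0,0,0]

```text
clock: 15.85
position: [0.5017, 0.1604, 0.2602]
ee_rot: [-2.329, 2.104, -0.004]
force: [-0.6, -0.5, 0.0]
width: 0.999
```

Run:
```python
from f import *
goto([.6209,-.1434,.25],52.75)
im,d=vision.get_image("scene"); crop(im,240,360,80,190,5,"pics/j_scene.png"); np.savez("pics/scene7.npz",im=im,d=d)
L=loc(cloud("scene",d))
face(L,0,[(25,48),(-22,28),(82,138)],"bin x34")
face(L,1,[(-22,28),(-40,-20),(82,138)],"bin y-30")
for nm,lim in(("rim+x",[(30,37),(-28,34),(135,165)]),("rim-x",[(-37,-24),(-25,30),(135,165)])):
    k=np.ones(L.shape[:2],bool)
    for i,(lo,hi) in enumerate(lim): k&=(L[...,i]>lo)&(L[...,i]<hi)
    print(nm,k.sum(),np.percentile(L[k][:,2],[10,50,80,95]) if k.sum() else "")
```

```text
t 15.85 pos [0.5017 0.1604 0.2602] jawyaw -84.18 tilt 0.22 q7 -1.3 F [-0.6 -0.5  0. ] w 0.999
 shift now cm [31.43 -8.78  1.05] rows 9 each [ 3.49 -0.98  0.12]
 turn rz rad 0.752 rows 6 then shift [ 16.96 -27.87   1.02] each [ 1.88 -3.1   0.11] | level fix rv [-0.004  0.002  0.752]
bin x34 95 pos [ 37.4   2.8 110.6] slopes(deg) [ 0.1 -0.3] std 0.78
bin y-30 179 pos [  3.5 -26.5 110.7] slopes(deg) [0.2 0.3] std 1.29
rim+x 52 [137.56532819 145.14815137 148.53043338 150.71293592]
rim-x 33 [146.5661078  149.61399663 151.83157579 153.09087995]
```

View pics/j_scene.png

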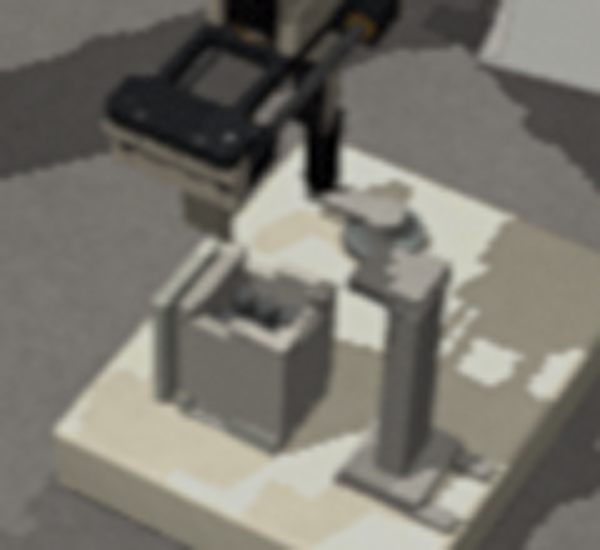

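Run:
```python
from f import *
t=np.load("pics/top0.npz")["d"]; P=cloud("top",t)
c=np.array([.6209,-.1434]); a=np.radians(52.75); jx=np.array([np.cos(a),np.sin(a)]); jy=np.array([np.sin(a),-np.cos(a)])
q=P[...,:2]-c; u,v=q@jx*1e3,q@jy*1e3
k=(abs(u)<160)&(abs(v)<130)&(P[...,2]>.07)&(P[...,2]<.2)
print("pts near",k.sum()); 
for s in np.stack([u[k],v[k],P[k][:,2]*1e3],1)[np.argsort(np.hypot(u[k],v[k]))][:8]: print(s.round(0))
kk=k&(abs(u)<100); print("within body length: min|v|",abs(v[kk]).min() if kk.any() else None)
```

```text
pts near 289
[ 65.  90. 101.]
[ 67.  89. 100.]
[ 71.  86. 100.]
[ 73.  84. 101.]
[ 75.  83. 101.]
[70. 88. 98.]
[69. 89. 84.]
[ 79.  80. 100.]
within body length: min|v| 78.16865587680583
```

apply_moves:
  commands:
    - [2,-0.6,0,0,0,0]
    - [3.5,-1,0,0,0,0]
    - [3.5,-1,0,0,0,0]
    - [3.5,-1,0,0,0,0]
    - [3.5,-1,0,0,0,0]

```text
clock: 16.4
position: [0.5632, 0.0051, 0.2576]
ee_rot: [-2.332, 2.104, -0.002]
force: [0.2, -0.6, -0.4]
width: 1.005
```

apply_moves:
  commands:
    - [3.5,-1,0,0,0,0]
    - [3.5,-1,0,0,0,0]
    - [3.5,-1,0,0,0,0]
    - [3.5,-1,0,0,0,0]
    - [1.4,-0.3,0,0,0,0]

```text
clock: 16.9
position: [0.6215, -0.1466, 0.258]
ee_rot: [2.327, -2.109, 0.005]
force: [0.7, 1.0, -1.5]
width: 0.997
```

apply_moves:
  commands:
    - [0,0,0,0,0,0.14]
    - [0,0,0,0,0,0.14]
    - [0,0,0,0,0,0.14]
    - [0,0,0,0,0,0.14]
    - [0,0,0,0,0,0.14]

```text
clock: 17.4
position: [0.6213, -0.1422, 0.2576]
ee_rot: [-1.461, 2.781, -0.001]
force: [0.3, -0.4, -0.1]
width: 0.996
```

apply_moves:
  commands:
    - [0,0,0,0,0,0.052]
    - [0,0,3,0,0,0]
    - [0,0,3,0,0,0]
    - [0,0,0,0,0,0]
    - [0,0,0,0,0,0]

```text
clock: 17.9
position: [0.6215, -0.1423, 0.1978]
ee_rot: [-1.396, 2.814, -0.001]
force: [0.2, 0.9, 1.1]
width: 1.001
```

Run:
```python
from f import *
goto([.6209,-.1434,.033],52.75)
im,d=vision.get_image("scene"); crop(im,200,330,180,300,5,"pics/k_scene.png"); np.savez("pics/scene8.npz",im=im,d=d)
im,d=vision.get_image("top"); crop(im,280,400,140,260,5,"pics/k_top.png"); np.savez("pics/top8.npz",im=im,d=d)
```

```text
t 17.9 pos [ 0.6215 -0.1423  0.1978] jawyaw -127.22 tilt 0.04 q7 -1.39 F [0.2 0.9 1.1] w 1.001
 shift now cm [ 1.200e-01 -1.000e-02  1.648e+01] rows 5 each [ 0.02 -0.    3.3 ]
 turn rz rad 0.001 rows 1 then shift [ 0.12 -0.02 16.48] each [ 0.02 -0.    3.3 ] | level fix rv [-0.001 -0.     0.001]
```

View pics/k_scene.png

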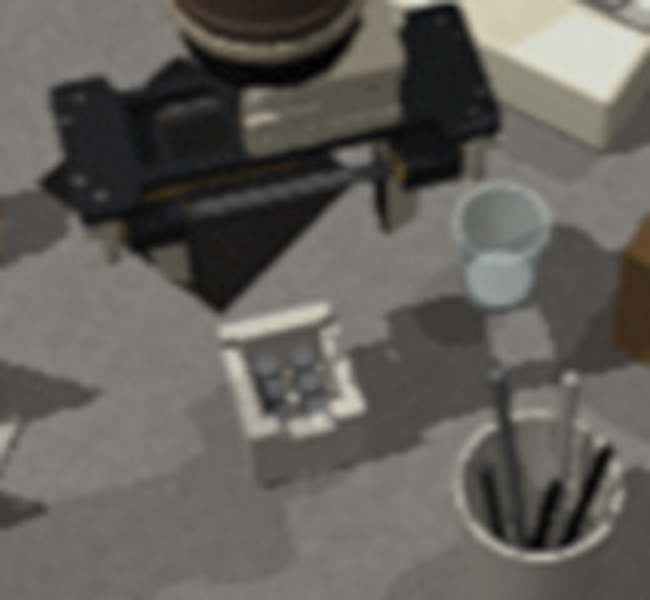

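View pics/k_top.png

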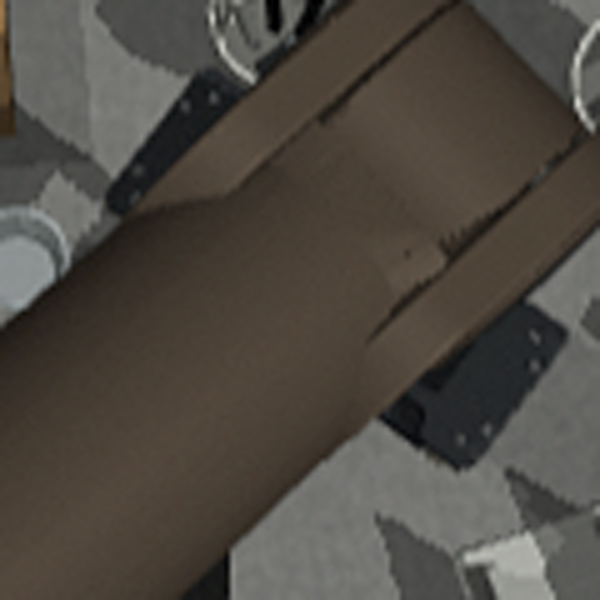

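Run:
```python
from f import *
t=np.load("pics/top8.npz"); P=cloud("top",t["d"]); t0=np.load("pics/top0.npz"); P0=cloud("top",t0["d"])
for u,v in [(370,143),(372,150),(380,150),(395,168),(360,155),(398,185),(352,160),(340,200)]: print(u,v,P[v,u].round(3),t["im"][v,u])
for n,(u0,u1,v0,v1) in {"pen":(318,362,120,168),"tool":(388,432,130,180)}.items():
    s=P0[v0:v1,u0:u1].reshape(-1,3); r=s[(s[:,2]>.09)&(s[:,2]<.105)]; print(n,(r.min(0)+r.max(0))/2)
s=np.load("pics/scene8.npz"); Q=cloud("scene",s["d"])
br=(s["im"][...,0].astype(int)-s["im"][...,2]>12)&(Q[...,2]>.2)&(s["d"]>0)&(Q[...,0]>.5)
print("brown arm seen from scene: min z",Q[br][:,2].min() if br.any() else None, Q[br][np.argsort(Q[br][:,2])[:5]].round(3))
```

```text
370 143 [ 0.661 -0.149  0.579] [61 53 45]
372 150 [ 0.649 -0.151  0.587] [69 60 50]
380 150 [ 0.651 -0.165  0.574] [55 47 39]
395 168 [ 0.621 -0.184  0.587] [38 36 32]
360 155 [ 0.64  -0.132  0.591] [81 70 59]
398 185 [ 0.597 -0.19   0.58 ] [45 39 33]
352 160 [ 0.633 -0.12   0.592] [87 76 64]
340 200 [ 0.57  -0.099  0.619] [79 67 56]
pen [ 0.77155171 -0.14020827  0.0976382 ]
tool [ 0.73570484 -0.31661243  0.09766612]
brown arm seen from scene: min z 0.2000590325967263 [[ 0.544 -0.649  0.2  ]
 [ 0.573 -0.721  0.2  ]
 [ 0.527 -0.596  0.2  ]
 [ 0.536 -0.626  0.2  ]
 [ 0.602 -0.189  0.2  ]]
```

apply_moves:
  commands:
    - [0.1,0,2.5,0,0,0]
    - [0,0,3.5,0,0,0]
    - [0,0,3.5,0,0,0]
    - [0,0,3.5,0,0,0]
    - [0,0,2,0,0,0]

```text
clock: 18.5
position: [0.6212, -0.1426, 0.0459]
ee_rot: [-1.397, 2.813, 0.0]
force: [-1.2, 0.9, 0.7]
width: 0.996
```

apply_moves:
  commands:
    - [0,0,1,0,0,0]
    - [0,0,0.3,0,0,0]
    - [0,0,0,0,0,0]

```text
clock: 18.8
position: [0.6218, -0.1434, 0.035]
ee_rot: [-1.396, 2.812, -0.002]
force: [0.7, 1.1, -0.1]
width: 1.0
```

apply_moves:
  commands:
    - [0,0,0,0,0,0]
    - [0,0,0,0,0,0]
    - [0,0,0,0,0,0]
    - [0,0,0,0,0,0]
    - [0,0,0,0,0,0]
  claw: 1
  newtons: 25

```text
clock: 19.3
position: [0.6212, -0.1429, 0.0341]
ee_rot: [-1.396, 2.813, -0.001]
force: [-0.1, 0.2, 2.8]
width: 0.653
```

Run:
```python
from f import *
goto([.6209,-.1434,.033],52.75)
```

```text
t 19.3 pos [ 0.6212 -0.1429  0.0341] jawyaw -127.2 tilt 0.07 q7 -1.26 F [-0.1  0.2  2.8] w 0.653
 shift now cm [ 0.05 -0.01  0.11] rows 1 each [ 0.05 -0.01  0.11]
 turn rz rad 0.001 rows 1 then shift [ 0.05 -0.01  0.11] each [ 0.05 -0.01  0.11] | level fix rv [-0.001  0.001  0.001]
```

apply_moves:
  commands:
    - [0,0,-0.5,0,0,0]
    - [0,0,-2.5,0,0,0]
    - [0,0,-4,0,0,0]
    - [0,0,-4,0,0,0]
    - [0,0,-4,0,0,0]

```text
clock: 19.8
position: [0.6205, -0.1429, 0.1854]
ee_rot: [-1.396, 2.814, -0.0]
force: [0.2, 0.3, -0.8]
width: 0.653
```

apply_moves:
  commands:
    - [0,0,-4,0,0,0]
    - [0,0,-3.5,0,0,0]
    - [0,0,-1.5,0,0,0]
    - [0,0,0,0,0,0]

```text
clock: 20.2
position: [0.6214, -0.1435, 0.2757]
ee_rot: [-1.395, 2.811, -0.003]
force: [-0.7, -0.2, -1.3]
width: 0.654
```

Run:
```python
from f import *
goto([.5009,.1611,.275],95.7)
```

```text
t 20.2 pos [ 0.6214 -0.1435  0.2757] jawyaw -127.21 tilt 0.24 q7 -1.46 F [-0.7 -0.2 -1.3] w 0.654
 shift now cm [-1.698e+01  2.802e+01  1.000e-02] rows 9 each [-1.89  3.11  0.  ]
 turn rz rad -0.749 rows 6 then shift [-31.51   8.96   0.07] each [-3.5   1.    0.01] | level fix rv [-0.004  0.001 -0.749]
```

apply_moves:
  commands:
    - [0,0,0,0,0,-0.124]
    - [0,0,0,0,0,-0.124]
    - [0,0,0,0,0,-0.124]
    - [0,0,0,0,0,-0.124]
    - [0,0,0,0,0,-0.124]

```text
clock: 20.7
position: [0.62, -0.1421, 0.2713]
ee_rot: [2.194, -2.247, -0.004]
force: [-0.9, 0.1, -0.9]
width: 0.656
```

apply_moves:
  commands:
    - [0,0,0,-0.003,0,-0.125]
    - [-2,0.55,0,0,0,0]
    - [-3.6,1,0,0,0,0]
    - [-3.6,1,0,0,0,0]
    - [-3.6,1,0,0,0,0]

```text
clock: 21.2
position: [0.5716, -0.0172, 0.2716]
ee_rot: [2.322, -2.11, -0.006]
force: [0.0, 0.1, -1.9]
width: 0.653
```

apply_moves:
  commands:
    - [-3.6,1,0,0,0,0]
    - [-3.6,1,0,0,0,0]
    - [-3.6,1,0,0,0,0]
    - [-3.6,1,0,0,0,0]
    - [-3,0.9,0,0,0,0]

```text
clock: 21.7
position: [0.5058, 0.1521, 0.272]
ee_rot: [2.324, -2.108, -0.005]
force: [0.7, 0.2, -1.3]
width: 0.655
```

apply_moves:
  commands:
    - [-1.2,0.4,0,0,0,0]
    - [0,0,2,0,0,0]
    - [0,0,2,0,0,0]
    - [0,0,0,0,0,0]
    - [0,0,0,0,0,0]

```text
clock: 22.2
position: [0.5023, 0.1604, 0.2337]
ee_rot: [2.322, -2.112, -0.003]
force: [0.1, 0.3, -1.7]
width: 0.651
```

Run:
```python
from f import *
goto([.5009,.1611,.176],95.5)
im,d=vision.get_image("scene"); crop(im,240,360,70,190,5,"pics/l_scene.png"); np.savez("pics/scene9.npz",im=im,d=d)
goto([.5009,.1611,.176],95.5)
L=loc(cloud("scene",d)); s=arm.observe(); print(loc(s["position"]).round(1)); zo=s["position"][2]*1e3-26
face(L,0,[(25,48),(-22,28),(zo+4,zo+44)],"shal x34")
face(L,1,[(-22,28),(-45,-18),(zo+4,zo+44)],"shal y-30")
face(L,0,[(25,48),(-22,28),(82,138)],"deep x34")
face(L,1,[(-22,28),(-40,-20),(82,138)],"deep y-30")
```

```text
t 22.2 pos [0.5023 0.1604 0.2337] jawyaw -84.59 tilt 0.2 q7 -1.34 F [ 0.1  0.3 -1.7] w 0.651
 shift now cm [-0.09  0.12  5.77] rows 2 each [-0.04  0.06  2.88]
 turn rz rad -0.002 rows 1 then shift [-0.08  0.14  5.77] each [-0.04  0.07  2.88] | level fix rv [ 0.003 -0.001 -0.002]
t 22.25 pos [0.5029 0.1605 0.2343] jawyaw -84.58 tilt 0.12 q7 -1.34 F [ 1.2  0.2 -0.6] w 0.648
 shift now cm [-0.08  0.18  5.83] rows 2 each [-0.04  0.09  2.91]
 turn rz rad -0.001 rows 1 then shift [-0.08  0.19  5.83] each [-0.04  0.1   2.91] | level fix rv [ 0.002 -0.    -0.001]
[  3.6   1.4 234.3]
shal x34 93 pos [ 39.    2.7 231.7] slopes(deg) [-1.2 -1.9] std 1.1
shal y-30 48 pos [ 21.2 -27.9 230.9] slopes(deg) [23.8  1.3] std 2.39
deep x34 105 pos [ 37.5   3.4 110. ] slopes(deg) [ 0.2 -0.3] std 0.91
deep y-30 167 pos [  3.  -26.7 110.6] slopes(deg) [-0.3  0.5] std 1.28
```

View pics/l_scene.png

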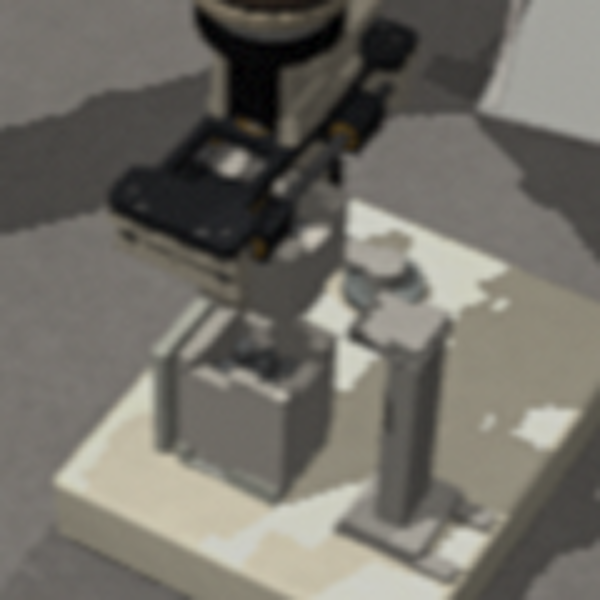

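Run:
```python
from f import *
L=loc(cloud("scene",np.load("pics/scene9.npz")["d"])); zo=234.3-26
for hi in(30,38):
  face(L,0,[(33,45),(-24,30),(zo+2,zo+hi)],"shal x34")
  face(L,1,[(12,34),(-33,-18),(zo+2,zo+hi)],"shal y-30")
```

```text
shal x34 73 pos [ 39.1   3.3 224.6] slopes(deg) [ 0.4 -1.7] std 0.66
shal y-30 49 pos [ 23.9 -27.2 223.8] slopes(deg) [1.1 2.3] std 1.38
shal x34 82 pos [ 39.    2.6 227. ] slopes(deg) [ 0.1 -1.1] std 0.63
shal y-30 60 pos [ 24.  -27.3 227.5] slopes(deg) [0.5 0.1] std 1.37
```

apply_moves:
  commands:
    - [-0.06,0.15,1,0,0,0]
    - [0,0,2,0,0,0]
    - [0,0,1.2,0,0,0]
    - [0,0,0.2,0,0,0]
    - [0,0,0,0,0,0]

```text
clock: 22.75
position: [0.501, 0.1614, 0.1901]
ee_rot: [2.323, -2.112, -0.002]
force: [0.1, -0.2, -0.9]
width: 0.652
```

Run:
```python
from f import *
im,d=vision.get_image("scene"); crop(im,240,360,70,190,5,"pics/m_scene.png"); np.savez("pics/scene10.npz",im=im,d=d)
goto([.5009,.1611,.176],95.5)
L=loc(cloud("scene",d)); s=arm.observe(); print(loc(s["position"]).round(1)); zo=s["position"][2]*1e3-26
face(L,0,[(30,45),(-24,30),(zo+2,zo+36)],"shal x34")
face(L,1,[(12,34),(-33,-18),(zo+2,zo+36)],"shal y-30")
face(L,0,[(30,45),(-22,28),(82,138)],"deep x34")
face(L,1,[(-22,28),(-33,-20),(82,138)],"deep y-30")
```

```text
t 22.8 pos [0.5014 0.1615 0.1905] jawyaw -84.53 tilt 0.09 q7 -1.29 F [ 0.1 -0.1 -1.1] w 0.652
 shift now cm [0.03 0.05 1.45] rows 1 each [0.03 0.05 1.45]
 turn rz rad -0.001 rows 1 then shift [0.03 0.05 1.45] each [0.03 0.05 1.45] | level fix rv [ 0.002  0.    -0.001]
[  2.2   2.5 190.5]
shal x34 82 pos [ 38.2   4.3 183.7] slopes(deg) [-0.5 -0.7] std 0.85
shal y-30 53 pos [ 24.1 -26.1 183.5] slopes(deg) [-2.3  0.6] std 1.14
deep x34 105 pos [ 37.3   3.9 111.1] slopes(deg) [-0.3 -0.8] std 0.84
deep y-30 178 pos [  3.  -26.7 111.3] slopes(deg) [-0.1  0.3] std 1.26
```

View pics/m_scene.png

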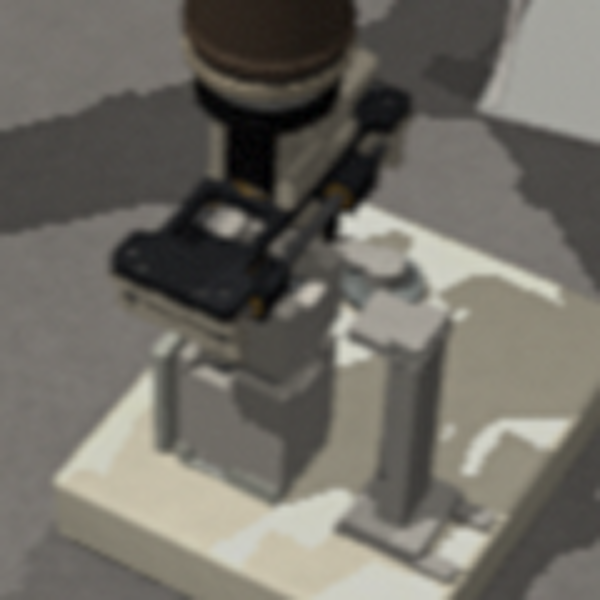

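Aligned within about 0.8 mm. I'll trim slightly in x and y and lower.

apply_moves:
  commands:
    - [0.04,0.07,0.2,0,0,0]
    - [0,0,0.3,0,0,0]
    - [0,0,0.2,0,0,0]
    - [0,0,0.2,0,0,0]
    - [0,0,0,0,0,0]

```text
clock: 23.3
position: [0.5002, 0.1612, 0.1809]
ee_rot: [2.324, -2.112, -0.003]
force: [0.1, -0.1, -1.5]
width: 0.653
```

apply_moves:
  commands:
    - [0,0,0.2,0,0,0]
    - [0,0,0.1,0,0,0]
    - [0,0,0,0,0,0]

```text
clock: 23.6
position: [0.5003, 0.1612, 0.178]
ee_rot: [2.324, -2.112, -0.002]
force: [0.1, 0.3, -1.6]
width: 0.648
```

Below the 0.184 contact level with no force, so the lugs are in the notches. I'll finish seating it.

apply_moves:
  commands:
    - [0,0,0.15,0,0,0]
    - [0,0,0.1,0,0,0]
    - [0,0,0.1,0,0,0]
    - [0,0,0,0,0,0]

```text
clock: 24.0
position: [0.5007, 0.1612, 0.176]
ee_rot: [-2.325, 2.113, 0.004]
force: [-6.6, 0.2, 20.0]
width: 0.648
```

apply_moves:
  commands:
    - [0,0,-0.1,0,0,0]
    - [0,0,0,0,0,0]
    - [0,0,0,0,0,0]
    - [0,0,0,0,0,0]
    - [0,0,0,0,0,0]
  claw: -1

```text
clock: 24.5
position: [0.5003, 0.1612, 0.1755]
ee_rot: [2.324, -2.112, -0.002]
force: [-0.2, 0.4, 0.9]
width: 0.99
```

apply_moves:
  commands:
    - [0,0,-1.5,0,0,0]
    - [0,0,-3.5,0,0,0]
    - [0,0,-4,0,0,0]
    - [0,0,-2,0,0,0]
    - [0,0,0,0,0,0]

```text
clock: 25.0
position: [0.5023, 0.1609, 0.2892]
ee_rot: [-2.322, 2.111, -0.001]
force: [0.8, 0.4, -0.4]
width: 0.998
```

Run:
```python
from f import *
im,d=vision.get_image("scene"); crop(im,240,360,70,190,5,"pics/n_scene.png"); np.savez("pics/scene11.npz",im=im,d=d)
goto([.5009,.1611,.3],95.5)
L=loc(cloud("scene",d))
face(L,0,[(30,45),(-22,30),(155,188)],"shal x34")
face(L,1,[(-24,30),(-33,-18),(152,188)],"shal y-30")
face(L,0,[(30,45),(-22,28),(82,138)],"deep x34")
face(L,1,[(-22,28),(-33,-20),(82,138)],"deep y-30")
k=(abs(L[...,0]-3)<40)&(abs(L[...,1]-3)<34)&(L[...,2]>190)&(L[...,2]<215); q=L[k]; print(k.sum(),np.percentile(q[:,2],[5,25,50,75,95]).round(1))
for sx in(-1,1):
    w=q[(q[:,0]-3)*sx>27]; print("x side",sx,len(w),np.median(w[:,2]).round(1) if len(w) else "")
# sleeve in both views
for n,dd,imm in(("scene",d,im),):
    P=cloud(n,dd); r=loc(P); k=(imm.astype(int).sum(2)<110)&(r[...,2]>95)&(r[...,2]<150)&(r[...,1]>85)&(r[...,1]<230)&(abs(r[...,0])<80)
    w=r[k]; print("sleeve",len(w),w.mean(0).round(1),w.min(0).round(1),w.max(0).round(1))
```

```text
t 25.05 pos [0.5013 0.1612 0.2873] jawyaw -84.51 tilt 0.1 q7 -1.4 F [ 0.3 -0.7 -0.8] w 0.998
 shift now cm [ 0.    0.04 -1.27] rows 1 each [ 0.    0.04 -1.27]
 turn rz rad -0.0 rows 1 then shift [ 0.    0.04 -1.27] each [ 0.    0.04 -1.27] | level fix rv [-0.001  0.002 -0.   ]
shal x34 69 pos [ 37.3   4.4 170.6] slopes(deg) [ 0.4 -0.7] std 0.72
shal y-30 140 pos [  2.6 -26.5 169.4] slopes(deg) [ 0.7 -0.7] std 1.3
deep x34 99 pos [ 37.3   3.1 109.5] slopes(deg) [ 0.3 -0.4] std 0.75
deep y-30 166 pos [  3.  -26.4 110.7] slopes(deg) [-0.2  0.9] std 1.15
250 [190.6 193.4 197.9 200.1 202.3]
x side -1 32 198.9
x side 1 59 198.0
sleeve 70 [-39.  146.9 123. ] [-49.5 142.2  96. ] [-30.8 154.7 148.9]
```

View pics/n_scene.png

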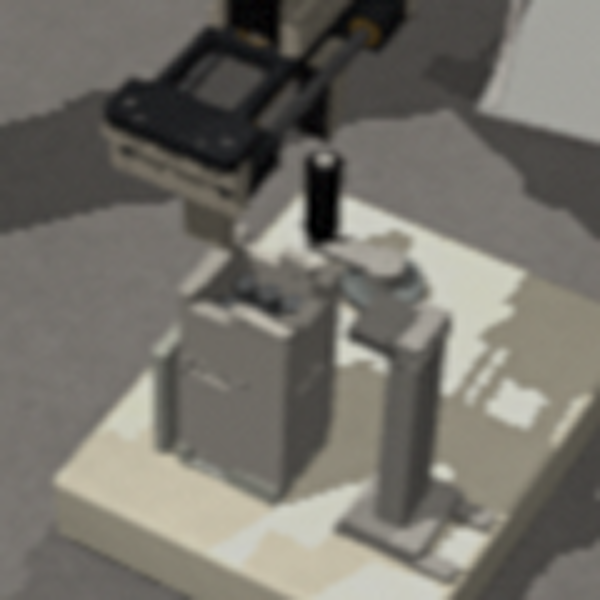

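Run:
```python
from f import *
im=np.load("pics/top0.npz")["im"]
crop(im,130,185,235,295,10,"pics/o.png")
g=im.astype(int).sum(2)
x0,y0=138,268; s=g[y0:288,x0:165]
m=(s>250).astype(np.uint8)
# pin top: bright blob enclosed in black
blk=cv2.morphologyEx((s<130).astype(np.uint8),cv2.MORPH_CLOSE,np.ones((5,5)))
vv,uu=np.nonzero((blk>0)&(s>150)); print(len(vv),"pin px",uu.mean()+x0,vv.mean()+y0)
p=onz("top",uu.mean()+x0,vv.mean()+y0,.147); print("pin top local",loc(p))
s2=np.load("pics/scene11.npz"); P=loc(cloud("scene",s2["d"])); k=(s2["im"].astype(int).sum(2)<110)&(P[...,2]>95)&(P[...,2]<140)&(P[...,1]>85)&(P[...,1]<230)&(abs(P[...,0])<80)
w=P[k][:,:2]
# circle of radius 12 fit
from scipy.optimize import least_squares
r=least_squares(lambda c:np.hypot(*(w-c).T)-12,w.mean(0)+[-4,7],loss="soft_l1"); print("sleeve scene fit",r.x,np.abs(r.fun).mean(),"robot-frame est",r.x-[1.5,1.2])
```

```text
24 pin px 146.875 278.5416666666667
pin top local [-45.87946415 155.30614006 147.        ]
sleeve scene fit [-42.77228972 156.98684832] 1.5686055518865463 robot-frame est [-44.27228972 155.78684832]
```

View pics/o.png

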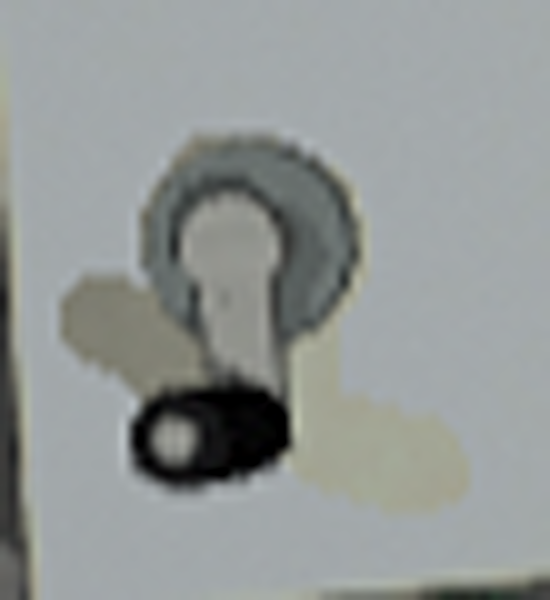

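apply_moves:
  commands:
    - [-2,0,0,0,0,0]
    - [-3,0,0,0,0,0]
    - [-3,0,0,0,0,0]
    - [0,0,0,0,0,-0.142]
    - [0,0,0,0,0,-0.143]

```text
clock: 25.55
position: [0.4917, 0.2431, 0.2841]
ee_rot: [2.606, -1.748, -0.003]
force: [0.6, -0.8, -0.1]
width: 0.996
```

apply_moves:
  commands:
    - [0,0,0,0,0,-0.143]
    - [0,0,0,0,0,-0.143]
    - [0,0,0,0,0,-0.143]
    - [0,0,0,0,0,-0.143]
    - [0,0,0,0,0,-0.143]

```text
clock: 26.05
position: [0.4919, 0.2418, 0.2845]
ee_rot: [3.054, -0.729, -0.006]
force: [0.1, -0.4, -0.3]
width: 0.998
```

apply_moves:
  commands:
    - [0,0,0,0,0,-0.143]
    - [0,0,0,0,0,-0.143]
    - [0,0,0,0,0,-0.143]
    - [0,0,0,0,0,-0.139]
    - [0,0,0,0,0,0]

```text
clock: 26.55
position: [0.4921, 0.2415, 0.2846]
ee_rot: [3.138, 0.15, -0.006]
force: [0.4, 0.1, -1.1]
width: 1.0
```

Run:
```python
from f import *
w=c0+(-44.6*ex+156*ey)/1e3; print(w)
goto([*w,.128],5.35)
```

```text
[0.44044893 0.30996194]
t 26.55 pos [0.4921 0.2415 0.2846] jawyaw 5.49 tilt 0.23 q7 -0.19 F [ 0.4  0.1 -1.1] w 1.0
 shift now cm [-4.43 -7.31 15.68] rows 5 each [-0.89 -1.46  3.14]
 turn rz rad 0.002 rows 1 then shift [-4.51 -7.29 15.66] each [-0.9  -1.46  3.13] | level fix rv [0.    0.004 0.002]
```

apply_moves:
  commands:
    - [-1.5,-2.4,0,0,0.004,0]
    - [-1.5,-2.4,0,0,0,0]
    - [-1.5,-2.5,3,0,0,0]
    - [0,0,3,0,0,0]
    - [0,0,3,0,0,0]

```text
clock: 27.05
position: [0.44, 0.311, 0.1939]
ee_rot: [-3.138, -0.143, -0.002]
force: [-0.6, -0.5, 0.5]
width: 1.001
```

apply_moves:
  commands:
    - [0,0,3,0,0,0]
    - [0,0,2.5,0,0,0]
    - [0,0,1.1,0,0,0]
    - [0,0,0,0,0,0]
    - [0,0,0,0,0,0]

```text
clock: 27.55
position: [0.442, 0.3096, 0.1302]
ee_rot: [-3.138, -0.144, -0.004]
force: [-0.2, -0.5, 0.6]
width: 0.999
```

Run:
```python
from f import *
w=c0+(-44.6*ex+156*ey)/1e3
goto([*w,.128],5.35); print(loc(arm.observe()["position"]))
im,d=vision.get_image("scene"); crop(im,240,360,40,160,5,"pics/p_scene.png"); np.savez("pics/scene12.npz",im=im,d=d)
```

```text
t 27.55 pos [0.442  0.3096 0.1302] jawyaw 5.24 tilt 0.14 q7 -0.22 F [-0.2 -0.5  0.6] w 0.999
 shift now cm [-0.15 -0.05  0.22] rows 1 each [-0.15 -0.05  0.22]
 turn rz rad -0.002 rows 1 then shift [-0.15 -0.05  0.22] each [-0.15 -0.05  0.22] | level fix rv [-0.    -0.002 -0.002]
[-43.07697723 155.52888042 130.16187856]
```

View pics/p_scene.png

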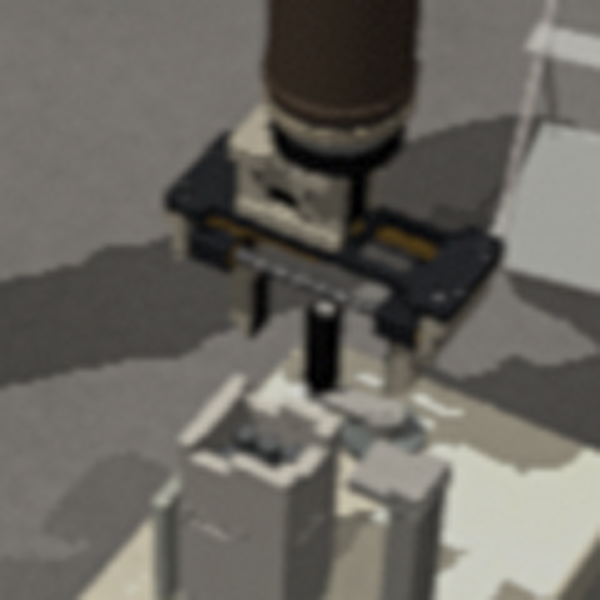

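Fingers are either side of the sleeve (crop 320,345). I'll close on it.

apply_moves:
  commands:
    - [-0.15,0,0.1,0,0,0]
    - [0,0,0,0,0,0]
    - [0,0,0,0,0,0]
    - [0,0,0,0,0,0]
    - [0,0,0,0,0,0]
  claw: 1
  newtons: 25

```text
clock: 28.1
position: [0.4402, 0.3093, 0.1288]
ee_rot: [-3.138, -0.146, -0.003]
force: [0.3, -0.0, 0.3]
width: 0.616
```

apply_moves:
  commands:
    - [0,0,0,0,0,0]
    - [0,0,0,0,0,0]
    - [0,0,0,0,0,0]
    - [0,0,0,0,0,0]
    - [0,0,0,0,0,0]

```text
clock: 28.6
position: [0.4398, 0.3092, 0.1286]
ee_rot: [-3.138, -0.146, -0.002]
force: [-1.8, -0.9, 2.4]
width: 0.26
```

Run:
```python
from f import *
w=c0+(-44.6*ex+156*ey)/1e3
goto([*w,.128],5.35); print(loc(arm.observe()["position"]), arm.observe()["ft_torque"])
```

```text
t 28.6 pos [0.4398 0.3092 0.1286] jawyaw 5.33 tilt 0.07 q7 -0.22 F [-1.8 -0.9  2.4] w 0.26
 shift now cm [ 0.07 -0.07  0.06] rows 1 each [ 0.07 -0.07  0.06]
 turn rz rad -0.0 rows 1 then shift [ 0.07 -0.07  0.06] each [ 0.07 -0.07  0.06] | level fix rv [-0.    -0.001 -0.   ]
[-45.31113469 155.29381956 128.57202352] [-0.10972814  0.45380174 -0.05500189]
```

apply_moves:
  commands:
    - [0.07,0.78,0,0,0,0]
    - [0.2,0.76,0,0,0,0]
    - [0.33,0.71,0,0,0,0]
    - [0.45,0.64,0,0,0,0]

```text
clock: 29.0
position: [0.454, 0.2812, 0.1287]
ee_rot: [-3.137, -0.146, -0.005]
force: [2.6, 6.6, -5.6]
width: 0.251
```

```bash
cat > cr.py <<'E'
from f import *
s=arm.observe(); p=loc(s["position"]); q=p[:2]-[-0.1,155.9]; th=np.arctan2(-q[1],-q[0])%(2*np.pi)
u=q/np.hypot(*q); F=s["force"][:2]; Fl=np.array([F@ex,F@ey]); tn=np.array([-u[1],u[0]])
print(round(s["clock"],2),"loc",p.round(1),"R",np.hypot(*q).round(1),"th",th.round(3),np.degrees(th).round(1),"Frad",(Fl@u).round(1),"Ftan",(Fl@tn).round(1),"Fz",s["force"][2].round(1),"w",s["width"].__round__(3),"yaw",st()[2].__round__(2))
E
python3 cr.py
```

```text
29.0 loc [-33.8 126.1 128.7] R 45.0 th 0.725 41.5 Frad -6.6 Ftan -2.6 Fz -5.6 w 0.251 yaw 5.32
```

apply_moves:
  commands:
    - [0.58,0.52,0,0,0,0]
    - [0.64,0.45,0,0,0,0]
    - [0.71,0.33,0,0,0,0]
    - [0.76,0.18,0,0,0,0]
    - [0.78,0.05,0,0,0,0]

```text
clock: 29.5
position: [0.4892, 0.2695, 0.1286]
ee_rot: [-3.137, -0.146, -0.001]
force: [-4.0, 5.9, 0.2]
width: 0.254
```

```bash
python3 cr.py
```

```text
29.5 loc [  0.2 111.2 128.6] R 44.7 th 1.577 90.4 Frad -6.3 Ftan -3.4 Fz 0.2 w 0.254 yaw 5.33
```

apply_moves:
  commands:
    - [0.78,-0.12,0,0,0,0]
    - [0.76,-0.22,0,0,0,0]
    - [0.71,-0.33,0,0,0,0]
    - [0.64,-0.45,0,0,0,0]
    - [0.55,-0.55,0,0,0,0]

```text
clock: 30.0
position: [0.5213, 0.2882, 0.1285]
ee_rot: [3.138, 0.145, -0.002]
force: [-7.7, 0.8, 6.2]
width: 0.257
```

```bash
python3 cr.py
```

```text
30.0 loc [ 33.8 126.8 128.5] R 44.7 th 2.433 139.4 Frad -6.8 Ftan -3.8 Fz 6.2 w 0.257 yaw 5.28
```

apply_moves:
  commands:
    - [0.42,-0.64,0,0,0,0]
    - [0.31,-0.71,0,0,0,0]
    - [0.18,-0.76,0,0,0,0]
    - [0.05,-0.78,0,0,0,0]
    - [-0.08,-0.78,0,0,0,0]

```text
clock: 30.5
position: [0.5281, 0.3256, 0.1286]
ee_rot: [3.137, 0.143, 0.004]
force: [-0.4, -3.3, -0.4]
width: 0.253
```

```bash
python3 cr.py
```

```text
30.5 loc [ 44.1 163.4 128.6] R 44.8 th 3.311 189.7 Frad -1.2 Ftan -3.0 Fz -0.4 w 0.253 yaw 5.24
```

apply_moves:
  commands:
    - [-0.2,-0.76,0,0,0,0]
    - [-0.33,-0.71,0,0,0,0]
    - [-0.45,-0.64,0,0,0,0]
    - [-0.55,-0.55,0,0,0,0]
    - [-0.64,-0.45,0,0,0,0]

```text
clock: 31.0
position: [0.5023, 0.356, 0.1287]
ee_rot: [-3.138, -0.146, -0.004]
force: [1.3, -4.2, -2.0]
width: 0.252
```

```bash
python3 cr.py
```

```text
31.0 loc [ 21.3 196.  128.7] R 45.5 th 4.223 241.9 Frad -3.4 Ftan -2.9 Fz -2.0 w 0.252 yaw 5.34
```

apply_moves:
  commands:
    - [-0.71,-0.31,0,0,0,0]
    - [-0.76,-0.18,0,0,0,0]
    - [-0.78,-0.05,0,0,0,0]
    - [-0.78,0.08,0,0,0,0]
    - [-0.76,0.2,0,0,0,0]

```text
clock: 31.5
position: [0.4642, 0.3549, 0.1287]
ee_rot: [-3.137, -0.146, -0.004]
force: [4.7, -0.7, -6.2]
width: 0.255
```

```bash
python3 cr.py
python3 - <<'E'
from f import *
im,d=vision.get_image("scene"); crop(im,240,360,70,190,5,"pics/q_scene.png")
E
```

```text
31.5 loc [-16.8 198.5 128.7] R 45.8 th 5.086 291.4 Frad -2.7 Ftan -3.9 Fz -6.2 w 0.255 yaw 5.35
```

View pics/q_scene.png

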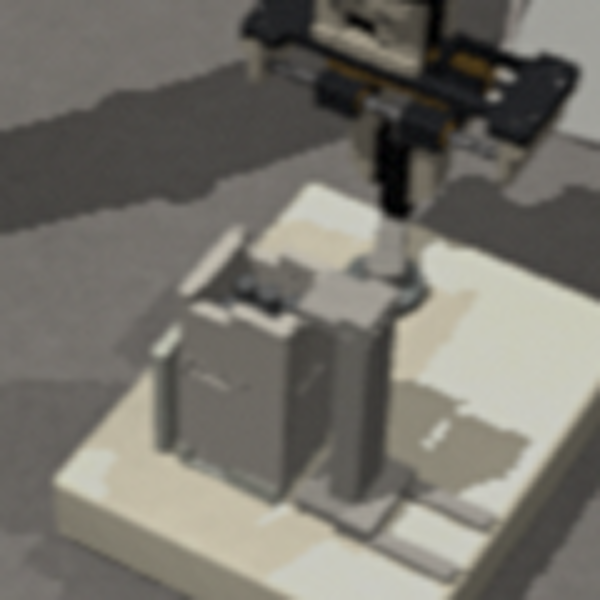

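apply_moves:
  commands:
    - [-0.7,0.33,0,0,0,0]
    - [-0.63,0.45,0,0,0,0]
    - [-0.54,0.55,0,0,0,0]
    - [-0.44,0.64,0,0,0,0]
    - [-0.32,0.71,0,0,0,0]

```text
clock: 32.05
position: [0.4407, 0.3253, 0.1287]
ee_rot: [-3.137, -0.146, -0.003]
force: [3.4, 3.5, -6.2]
width: 0.254
```

```bash
python3 cr.py
```

```text
32.05 loc [-42.9 171.2 128.7] R 45.5 th 5.94 340.3 Frad -2.4 Ftan -4.2 Fz -6.2 w 0.254 yaw 5.34
```

apply_moves:
  commands:
    - [-0.2,0.76,0,0,0,0]
    - [-0.06,0.6,0,0,0,0]
    - [0,0.2,0,0,0,0]
    - [0,0,0,0,0,0]

```text
clock: 32.45
position: [0.4397, 0.3102, 0.1287]
ee_rot: [-3.137, -0.146, -0.002]
force: [-0.4, 4.1, -4.0]
width: 0.258
```

```bash
python3 cr.py
```

```text
32.45 loc [-45.4 156.3 128.7] R 45.3 th 6.275 359.5 Frad 0.0 Ftan -4.2 Fz -4.0 w 0.258 yaw 5.34
```

apply_moves:
  commands:
    - [0,0.1,0,0,0,0]
    - [0,0.1,0,0,0,0]
    - [0,0,0,0,0,0]

```text
clock: 32.75
position: [0.4396, 0.3099, 0.1287]
ee_rot: [-3.135, -0.149, -0.003]
force: [0.5, 10.2, -6.6]
width: 0.256
```

```bash
python3 cr.py
```

```text
32.75 loc [-45.4 156.1 128.7] R 45.3 th 6.28 359.8 Frad -1.4 Ftan -10.1 Fz -6.6 w 0.256 yaw 5.43
```

apply_moves:
  commands:
    - [0,0.1,0,0,0,0]
    - [0,0,0,0,0,0]

```text
clock: 32.95
position: [0.4397, 0.3098, 0.1287]
ee_rot: [-3.134, -0.15, -0.003]
force: [0.3, 13.8, -8.5]
width: 0.256
```

```bash
python3 cr.py
python3 - <<'E'
from f import *
im,d=vision.get_image("scene"); crop(im,240,360,70,190,5,"pics/r_scene.png"); np.savez("pics/scene13.npz",im=im,d=d)
E
```

```text
32.95 loc [-45.4 155.9 128.7] R 45.3 th 6.283 360.0 Frad -1.6 Ftan -13.7 Fz -8.5 w 0.256 yaw 5.47
```

View pics/r_scene.png

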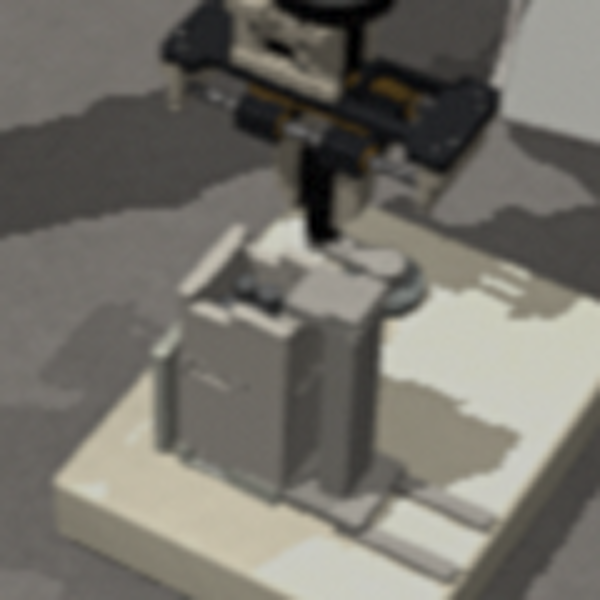

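apply_moves:
  commands:
    - [0,-0.15,0,0,0,0]
    - [0,0,0,0,0,0]
    - [0,0,0,0,0,0]
    - [0,0,0,0,0,0]
    - [0,0,0,0,0,0]
  claw: -1

```text
clock: 33.5
position: [0.4403, 0.3078, 0.1287]
ee_rot: [-3.138, -0.145, -0.003]
force: [-1.1, -0.4, 0.6]
width: 0.643
```

apply_moves:
  commands:
    - [0,0,-0.5,0,0,0]
    - [0,0,-2,0,0,0]
    - [0,0,-3.5,0,0,0]
    - [0,0,-4,0,0,0]
    - [0,0,-3,0,0,0]

```text
clock: 34.0
position: [0.4404, 0.3079, 0.2611]
ee_rot: [-3.137, -0.145, -0.005]
force: [0.8, 0.3, -0.2]
width: 0.994
```

apply_moves:
  commands:
    - [-2.5,-1.5,-1,0,0,0]
    - [-3,-3.5,0,0,0,0]
    - [-3,-3.5,0,0,0,0]
    - [-2,-3,0,0,0,0]
    - [0,0,0,0,0,0]

```text
clock: 34.5
position: [0.3202, 0.4173, 0.2683]
ee_rot: [-3.136, -0.159, -0.001]
force: [-0.7, 0.3, 0.0]
width: 0.996
```

Run:
```python
from f import *
goto([.4,.3,.25])
im,d=vision.get_image("scene"); crop(im,240,360,70,190,5,"pics/s_scene.png"); np.savez("pics/scene14.npz",im=im,d=d); cv2.imwrite("pics/s_full.png",im[:,:,::-1])
L=loc(cloud("scene",d))
face(L,0,[(30,45),(-22,30),(155,185)],"shal x34")
face(L,1,[(-24,30),(-33,-18),(152,188)],"shal y-30")
face(L,0,[(30,45),(-22,28),(82,138)],"deep x34")
face(L,1,[(-22,28),(-33,-20),(82,138)],"deep y-30")
k=(imm:=im.astype(int).sum(2)<110)&(L[...,2]>95)&(L[...,2]<140)&(L[...,1]>85)&(L[...,1]<230)&(abs(L[...,0])<80)
w=L[k][:,:2]
from scipy.optimize import least_squares
print("sleeve scene fit",least_squares(lambda c:np.hypot(*(w-c).T)-12,w.mean(0)+[-4,7],loss="soft_l1").x,len(w))
im,d=vision.get_image("top"); cv2.imwrite("pics/s_top.png",im[:,:,::-1]); np.savez("pics/top14.npz",im=im,d=d)
k=(L[...,2]>202)&(L[...,2]<220)&(abs(L[...,1])<40)&(L[...,0]>0)&(L[...,0]<140); q=L[k]; print("hook top x range",q[:,0].min(),q[:,0].max(),"y",q[:,1].min(),q[:,1].max())
```

```text
t 34.5 pos [0.3202 0.4173 0.2683] jawyaw 5.8 tilt 0.08 q7 -0.68 F [-0.7  0.3  0. ] w 0.996
 shift now cm [ 6.75 12.48  1.82] rows 4 each [1.69 3.12 0.46]
shal x34 44 pos [ 37.2  -4.6 168.7] slopes(deg) [-1.1 -0. ] std 0.7
shal y-30 150 pos [  3.  -26.6 170.6] slopes(deg) [-0.1 -0.2] std 1.34
deep x34 87 pos [ 37.4  -1.9 111.2] slopes(deg) [-0.1 -0.4] std 0.77
deep y-30 176 pos [  3.1 -26.4 110. ] slopes(deg) [0.1 0.4] std 1.18
sleeve scene fit [-41.86234795 157.60910954] 59
hook top x range 2.788790319864812 76.5663341228759 y -30.1863418370389 27.858110467745142
```

View pics/s_scene.png

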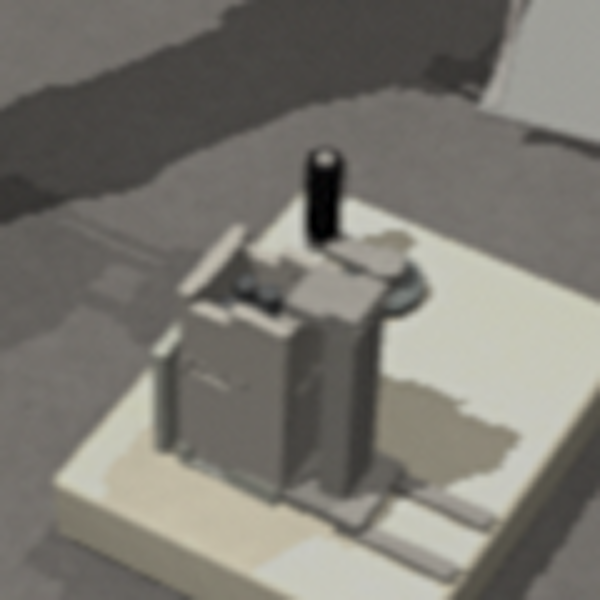

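View pics/s_top.png

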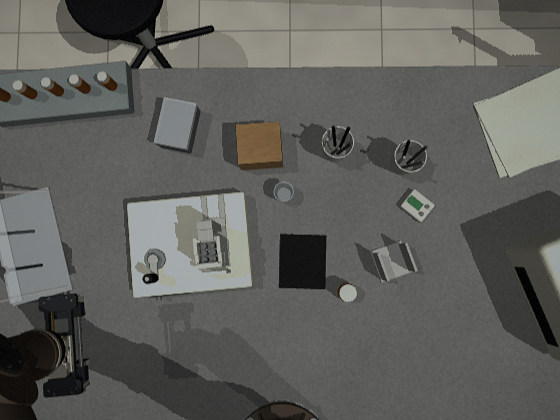

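View pics/s_full.png

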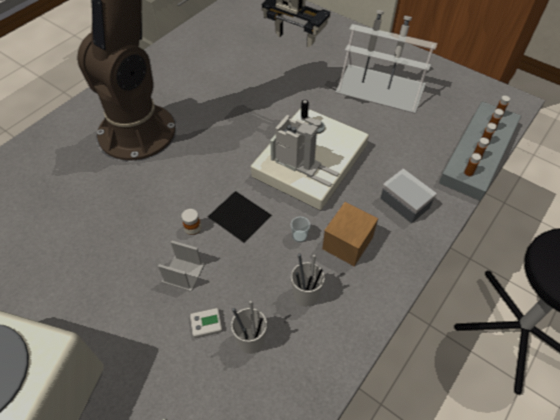

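Run:
```python
from f import *
for n,f in(("scene","scene14"),("top","top14")):
    L=loc(cloud(n,np.load(f"pics/{f}.npz")["d"])); k=(L[...,2]>207)&(L[...,2]<222)&(abs(L[...,1]-2)<16)&(L[...,0]>0)&(L[...,0]<140); q=L[k]; print(n,len(q),np.percentile(q[:,0],[0,3,50,97,100]).round(1),np.median(q[:,2]))
L=loc(cloud("scene",np.load("pics/scene0.npz")["d"])); k=(L[...,2]>207)&(L[...,2]<222)&(abs(L[...,1]-2)<16)&(L[...,0]>0)&(L[...,0]<140); print("start",np.percentile(L[k][:,0],[0,3,50,97,100]).round(1))
a=np.load("pics/top0.npz")["im"].astype(int);b=np.load("pics/top14.npz")["im"].astype(int)
D=(abs(a-b).sum(2)>60).astype(np.uint8)
for nm,(u0,u1,v0,v1) in dict(film=(234,284,120,170),pen=(322,356,124,160),tool=(394,428,138,174),beaker=(272,296,180,204),timer=(400,436,188,222),jar=(338,358,282,304)).items(): print(nm,D[v0:v1,u0:u1].sum(),end=" ")
```

```text
scene 153 [29.9 30.7 55.6 74.9 76.6] 214.1456502385606
top 280 [27.6 28.6 48.6 70.6 72.6] 215.63160021530652
start [ 66.5  68.6  92.4 111.9 113. ]
film 0 pen 0 tool 0 beaker 0 timer 0 jar 0
```

Run:
```python
from f import *
for f in("top0","top14"):
    z=np.load(f"pics/{f}.npz"); g=z["im"].astype(int).sum(2)[268:288,138:165]
    blk=cv2.morphologyEx((g<130).astype(np.uint8),cv2.MORPH_CLOSE,np.ones((5,5)))
    vv,uu=np.nonzero((blk>0)&(g>150)); b=np.argwhere(g<130)
    print(f,len(vv),loc(onz("top",uu.mean()+138,vv.mean()+268,.147)).round(1),"black",b.mean(0)+[268,138])
    crop(z["im"],130,185,235,295,8,f"pics/t_{f}.png")
```

```text
top0 24 [-45.9 155.3 147. ] black [277.65625    151.39583333]
top14 19 [-46.  156.3 147. ] black [277.81632653 150.75510204]
```

View pics/t_top14.png

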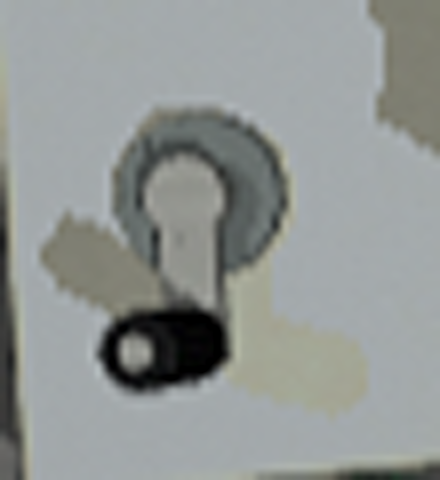

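```bash
python3 -c "
from cell import order,arm
print(arm.observe()['clock']); print(order.sign_off())"
```

```text
34.6
the job is handed in; nothing more can be done
None
```

The shaker is loaded and clamped, and I handed the job in at 34.6 s of the 72 s allowed.

I lifted the deep bin out of the cradle by its ends, stood it on the mat and let go. I then re-gripped it by its long sides and seated it in the dock. The shallow bin went on top the same way. Finally I turned the crank one turn counter-clockwise by its sleeve, let go, and moved the arm clear.

Last checks:
- **Seating:** neither bin met any resistance at the height where a misplaced bin would ride 8 mm high. Both bottomed within about 0.2 mm of the calculated seated height. Seen from the scene camera, the stack's rim is at about 199 mm (200 expected) and the two bins' faces line up within about 0.2 mm.
- **Crank and hook:** the push on the sleeve rose from about 4 N to 14 N with almost no further movement, at a measured angle of 6.28 rad. The hook tip is at about +28 mm from the dock centre (27 nominal), over the stack.
- **Bystanders:** the top view shows no change at any of the six bystander objects. The bins' measured faces stayed where they were within the measurement noise while the hook slid in.

One small disagreement: the hook's measured travel was about 37 mm, against 37.7 mm for a full turn. That is explained by measurement noise and the crank starting slightly past 0. The two cameras also differed by about 2 mm in absolute position, so I lined the bins up relative to what they sit on, within one camera.

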